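Fetch the rod clamp from under the wire shelf

ROBOT

A 6-joint arm with a two-finger parallel gripper is mounted at the origin on the work surface. World frame = base frame: x ahead of the robot, y to its left, z up, the work surface at z = 0. Lengths are in m, angles in degrees, forces in N, time in s.
With the tool pointing down it reaches from about 0.25 to 0.725 m from the base axis. Payload 9.7 kg.
Tool frame: the origin (TCP) lies at the centre of the arm's flange, where the gripper is bolted on; the fingertips stand 173 mm ahead of it and the grasp point (between the pads) lies 155 mm ahead of it; z points along the fingers, y is the direction in which the jaws open and shut (so a half turn about z gives the same grasp; the last joint's range is limited). The gripper opens to 85 mm and grips with 20 to 120 N. Pads are 22 mm wide; open, the fingers measure 114 mm over their backs; the gripper's body (76 mm by 85 mm) begins 54 mm behind the grasp point. The pads swing forward as they close: fully open they stand 13 mm farther back than shut.
Start: joints at [76.433, 4.979, 10.078, 95.1, 0, 90], TCP at [0.129, 0.535, 0.405] pointing down, gripper open.
Joint ranges: [-179.16, 179.16], [-48.56, 103.87], [-65.8, 70.77], [-126.05, 130.52], [-82.76, 87.17], [-180, 180]. Speed limits (degrees/s): [127.2, 127.2, 147.25, 180, 180, 180].

INTERFACE

Orientations are given as [roll, pitch, yaw] about the fixed x, y, z axes, in that order (R = Rz(yaw) Ry(pitch) Rx(roll)).
In Python, from bench import readout, snapshot, camera_info, job gives the robot as it stands.
- The arm moves only by the tool send_rows, never from a script. Its argument "rows" is a list of rows, each a list of 4 numbers: the shift along the tool's x, y, z in mm, then the turn about the tool's z in degrees. A call has exactly 8 rows; each row shifts and turns the commanded pose from where the row before left it, along the tool's axes as they then stand; what a row does not reach is not made up. A row lasts 1/8 s, in which the tool goes at most 62.5 mm and 10.7 degrees, less where a joint would pass 70% of its speed; a pose out of reach is approached as far as the arm can. A call with a gripper value outside its range is refused whole. "grip" is the opening, from 0 (shut) to 1 (fully open), set as the call begins (left out, the last holds). The fingers move at their own pace and stop on an object; "newtons" is the grip in N (left out, the last holds). Time passes only in rows, so rows that do not move let the fingers close, or fill a call up. It gives the time, the measured TCP pose, the force and the opening at its end, in the units of the state.
- readout.get_state(): the state, without advancing time (a new reading comes with each control period).
- snapshot(name): name is "scene" or "side" or "wrist"; returns the picture (480x640x3 uint8, red, green, blue); there is no depth.
- camera_info(name): a dict with "fx", "fy", "cx", "cy" (pixels), "position" and "rotation" of the camera in the world. Camera axes: x right, y down, z forward; pixel columns grow to the right and rows downward; lengths in m; the calibration is good to about 2 mm. A picture is of the moment at which its call begins: read the wrist's pose just before it. camera_info takes no time and is no camera call; for the wrist camera it gives the pose at the moment of the call.
- job.hand_in(): hands the job in, once; it reports no verdict.
The state is a dict: "t": time; "qpos": joint angles; "joint_vel": joint speeds; "joint_efforts": joint torques, N m; "eef_pos": TCP position; "tcp_rot": TCP orientation; "ft_force": force on the tool from outside, world axes, zero at the start; "torque": the same for the moment, N m; "width": finger opening in m.
Only numpy, scipy, OpenCV 4.12 (cv2) and the standard library are available. Lean on these libraries where they do the work, as an engineer would, in place of code of your own. Each camera call takes 0.05 s, during which the arm holds its last target.

TASK

A rod clamp has slid in under the low wire shelf, where the hand cannot follow. Draw it out in front of the shelf with the hook, lay the hook down flat on the bench, then pick the clamp up and set it down (do not drop it) in the empty half of the clamp tray. Leave the other things on the bench, under and on the shelf, and the clamp already in the tray, where they are.

Things in the scene. Friction and masses are not known exactly. Their poses are not given: they have to be found in the camera images.
- shelf_front (a point): Low fixed shelf of steel wire, 500 mm wide, 200 mm deep, open in front and behind; underside 155 mm, top 163 mm above the bench. This point: middle of its front edge, at underside height. x is level and goes in under the shelf (away from the robot), y left along the front edge, z up. It stands only on 8 mm wire legs at its two ends (y = -250 and +250 mm).
- boss_center (a point): The rod clamp (boss head) to fetch: dark cast body 64 x 30 x 30 mm with two C-shaped jaws and an 18 mm thumbscrew at each end, 90 mm long over all along its x axis, 30 mm wide (y), 30 mm high, about 220 g. It lies on the bench under the shelf, roughly crosswise. This point is its centre, 15 mm above its underside; z is up as it lies. Grip it across its width (y).
- boss: The same rod clamp; origin at the centre of its underside.
- hook_grip (a point): The draw hook, about 160 g, lying flat: black handle 75 mm long (x -30 to +45 mm of this point), 22 mm wide (y), 30 mm high; from it a 10 mm steel rod runs along +x, low over the bench, to a bend 110 mm ahead; there a 58 mm toe points left (+y) and 15 degrees back to the handle. This point: in the handle, half-way up, 15 mm above the underside. z is up as it lies.
- hook: The same draw hook; origin below hook_grip on the underside.
- hook_bend (a point): Middle of the hook rod at the bend where rod and toe meet: 110 mm along x from hook_grip, 5 mm above the underside. Rod and toe are round, 10 mm thick, and touch the bench when the hook lies flat.
- hook_toe (a point): Middle of the hook's toe end: 95 mm along x and 56 mm along y from hook_grip.
- tray_empty (a point): Middle of the floor of the empty half of the clamp tray: a fixed steel tray 140 x 206 x 36 mm high with 4 mm walls, parted across its middle. The halves are 132 mm (x) by 97 mm (y) inside; the floor is 4 mm above the bench. The other half lies on the +y side and holds a second clamp like the first.
- boss2: The second rod clamp, already in the other half of the tray; leave it.
- amber: Amber glass jar, 56 mm across and 105 mm high, under the left part of the shelf; leave it. Origin at its underside.
- dishes: Stack of three culture dishes, 60 mm across and 41 mm high, under the right rear of the shelf; leave it. Origin at its underside.
- jar_a: Jar 60 mm across, 85 mm high, standing on top of the shelf near one end; leave it.
- jar_b: Jar 54 mm across, 95 mm high, standing on top of the shelf near one end; leave it.
- washbottle: White wash bottle with a red spout, 68 mm across, 195 mm high; leave it.
- beaker: Glass beaker 70 mm across, 90 mm high; leave it.
- corkring: Cork flask ring 90 mm across, 24 mm high; leave it.

How it is judged (in metres and radians):
On the way, in this order (a step that is already met when the one before it is completed fails the run):
1. the hook is drawing the clamp along (contact force between hook and boss above 0.1 N and distance of boss_center from where it was at the start of the episode above 0.03 m and height (world z) of boss_center below 0.035 m).
2. the hook has brought the middle of the clamp out past the shelf's front edge, along the bench (contact force between hook and boss above 0.1 N and x of boss_center in the frame of shelf_front below 0 m and height (world z) of boss_center below 0.035 m).
3. the hook lies flat on the bench, let go, with the clamp in front of the shelf (contact force between the fingers and hook below 0.1 N and height (world z) of hook_grip below 0.025 m and height (world z) of hook_toe below 0.015 m and x of boss_center in the frame of shelf_front below 0 m), for 0.2 s.
4. the clamp is lifted in the gripper (contact force between the fingers and boss above 1 N and height (world z) of boss_center above 0.05 m), for 0.1 s.
At the end, for the whole second after the job is handed in: The fetched clamp lies at rest on the floor of the tray's empty half (its centre within 55 mm along and 45 mm across of the middle of that floor and less than 24 mm above it), and the hook lies flat and at rest on the bench (x of boss_center in the frame of tray_empty between -0.055 and 0.055 m and y of boss_center in the frame of tray_empty between -0.045 and 0.045 m and z of boss_center in the frame of tray_empty below 0.024 m and linear speed of each of boss, hook below 0.02 m/s and height (world z) of hook_grip below 0.025 m and height (world z) of hook_toe below 0.015 m); the robot touches nothing.
It fails at once if a bystander is shifted by more than 40 mm (distance of any of boss2, amber, dishes, jar_a, jar_b, washbottle, beaker, corkring from where it was at the start of the episode above 0.04 m).
It fails at once if a bystander is knocked over (angle between any of amber, jar_a, jar_b, washbottle, beaker's own z axis and vertical above 0.6 rad).
It fails at once if the clamp is dropped: let go with its centre more than 80 mm above the bench (height (world z) of boss_center above 0.08 m and contact force between the fingers and boss below 0.05 N).
It also fails if it takes over 64 s, if anything falls off the work surface, if the arm or the gripper's body presses on something with over 40 N, if the wrist force passes 120 N, or if a joint passes its speed limit or range.

## Working session

There is one attempt and no reset: what is moved stays moved. The work goes in short steps, Python scripts to look and compute and a tool call to move; the robot and the scene stay as the last step left them, time stands still between calls to the robot, and variables do not carry over. Pictures are saved under pics/ and viewed, and the job is handed in when it is done.

Besides the shell and the picture viewer there is one more tool, called after "Emit:" as name(argument=value, ...), one argument or row to a line, values as JSON. send_rows: Moves the arm, as the interface text tells. Its arguments: {"type":"object","properties":{"rows":{"type":"array","items":{"type":"array","items":{"type":"number"}}},"grip":{"type":"number"},"newtons":{"type":"number"}},"required":["rows"]}

```bash
mkdir -p pics; ls; python3 - <<'E'
from bench import readout, snapshot, camera_info, job
import cv2,json
s=readout.get_state()
print(s)
for n in("scene","side","wrist"):
    print(n,camera_info(n)); cv2.imwrite(f"pics/{n}0.png",snapshot(n)[:,:,::-1])
E
```

```text
pics
{'t': 0.0, 'qpos': array([7.64333774e+01, 5.01068746e+00, 1.00351538e+01, 9.50992849e+01,
       2.18828193e-05, 9.00006342e+01]), 'joint_vel': array([-0.10388085,  0.14219704,  0.02303629, -0.05340638, -0.02277364,
       -0.08651797]), 'joint_efforts': array([ 2.56530820e-04, -5.20391142e+01,  4.64804471e+01,  1.62470917e-02,
        1.49394396e-05, -2.96228876e-06]), 'eef_pos': array([0.12901734, 0.53465654, 0.40399315]), 'tcp_rot': array([-1.79925181e+02, -2.10547009e-05,  1.66432743e+02]), 'ft_force': array([ 0.45253806, -0.50044481,  0.55003951]), 'torque': array([ 0.00375813, -0.03523789,  0.00787171]), 'width': 0.08507736864871303}
scene {'fx': 585.3926967963213, 'fy': 585.3926967963213, 'cx': 327.1760488035239, 'cy': 237.50346908572718, 'position': array([ 1.33188508, -0.85864926,  1.30038905]), 'rotation': array([-134.89877977,    0.57226662,   39.62403451])}
side {'fx': 517.3499917252493, 'fy': 517.3499917252493, 'cx': 316.52189257527823, 'cy': 236.23021433766715, 'position': array([ 0.0060468 , -0.83908639,  0.78215863]), 'rotation': array([-121.65683222,   -1.25395117,  -33.20286523])}
wrist {'fx': 391.2904189233054, 'fy': 391.2904189233054, 'cx': 316.97427743784, 'cy': 233.33381569206443, 'position': array([0.05205059, 0.55452619, 0.37372815]), 'rotation': array([1.61944259e+02, 1.25120330e-01, 7.64426873e+01])}
```

View pics/scene0.png

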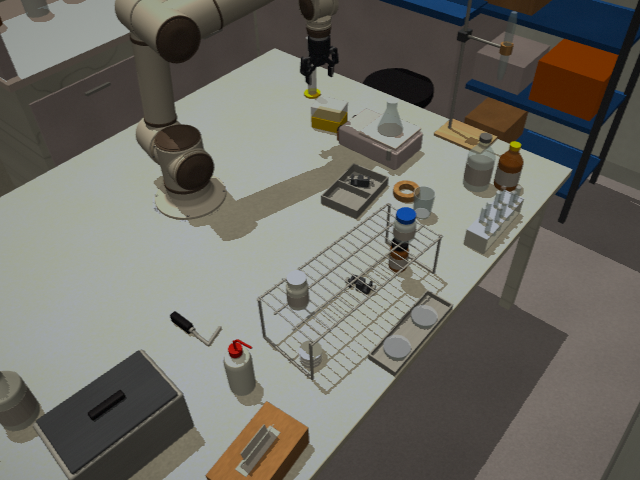

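View pics/side0.png

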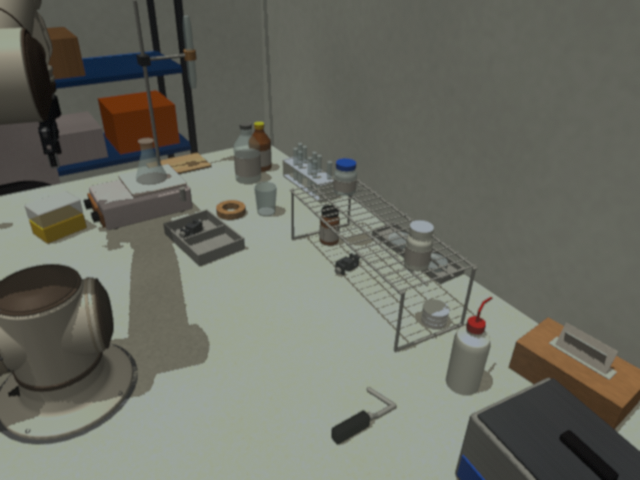

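View pics/wrist0.png

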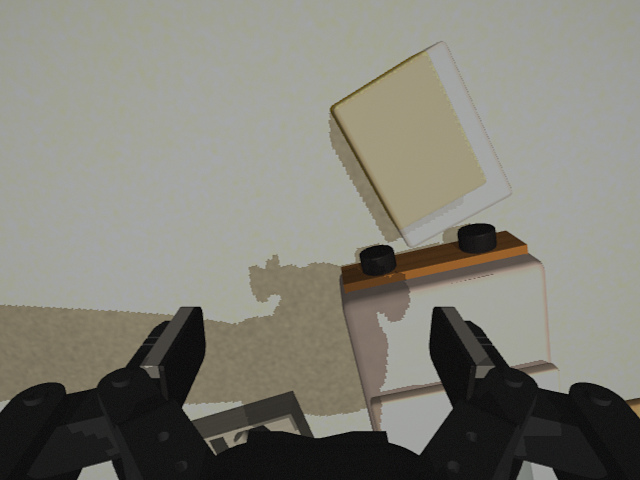

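The scene view shows the hook at about (195,328), the clamp at (360,284) under the shelf, and the tray at (355,190), whose empty half is toward (345,200). I'll crop in for precise pixels.

```bash
cat > h.py <<'E'
import numpy as np,cv2
from scipy.spatial.transform import Rotation as R
from bench import readout,snapshot,camera_info,job
def ray(ci,u,v):
    d=np.array([(u-ci["cx"])/ci["fx"],(v-ci["cy"])/ci["fy"],1.])
    return np.array(ci["position"]),R.from_euler("xyz",ci["rotation"],degrees=True).as_matrix()@d
def pl(ci,u,v,z):
    p,d=ray(ci,u,v); return p+d*(z-p[2])/d[2]
def tri(c1,a,c2,b):
    p,d=ray(c1,*a);q,e=ray(c2,*b)
    s=np.linalg.lstsq(np.c_[d,-e],q-p,rcond=None)[0]
    A=p+s[0]*d;B=q+s[1]*e
    return (A+B)/2,np.linalg.norm(A-B)
def proj(ci,P):
    M=R.from_euler("xyz",ci["rotation"],degrees=True).as_matrix()
    c=M.T@(np.array(P)-ci["position"]);return c[0]/c[2]*ci["fx"]+ci["cx"],c[1]/c[2]*ci["fy"]+ci["cy"]
def crop(f,x,y,w,h,k,o):
    i=cv2.imread(f)[y:y+h,x:x+w];cv2.imwrite(o,cv2.resize(i,None,fx=k,fy=k,interpolation=cv2.INTER_CUBIC))
E
python3 - <<'E'
from h import *
crop("pics/scene0.png",160,300,80,60,10,"pics/a1.png")
crop("pics/scene0.png",250,200,200,150,4,"pics/a2.png")
crop("pics/side0.png",320,375,80,60,10,"pics/a3.png")
crop("pics/side0.png",280,180,200,150,4,"pics/a4.png")
crop("pics/scene0.png",310,150,100,75,8,"pics/a5.png")
E
```

```text
(no output)
```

View pics/a1.png

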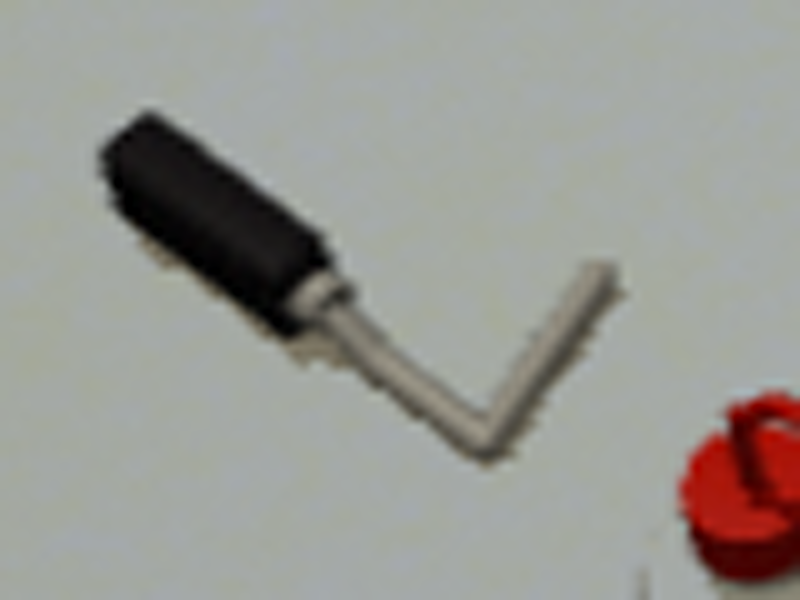

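View pics/a2.png

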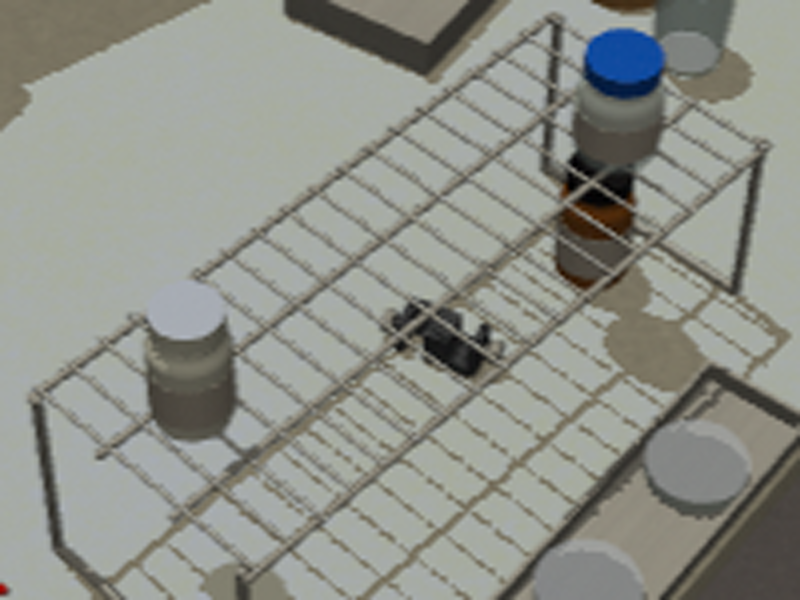

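View pics/a3.png

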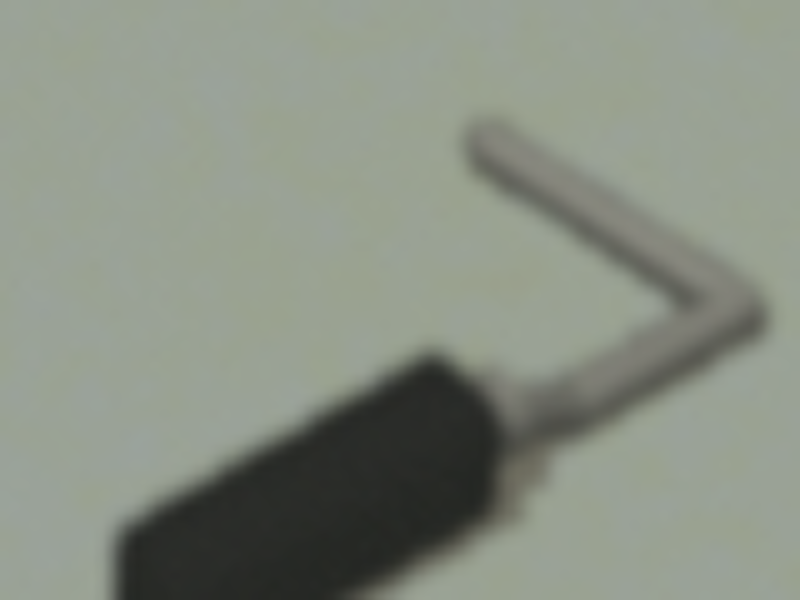

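View pics/a4.png

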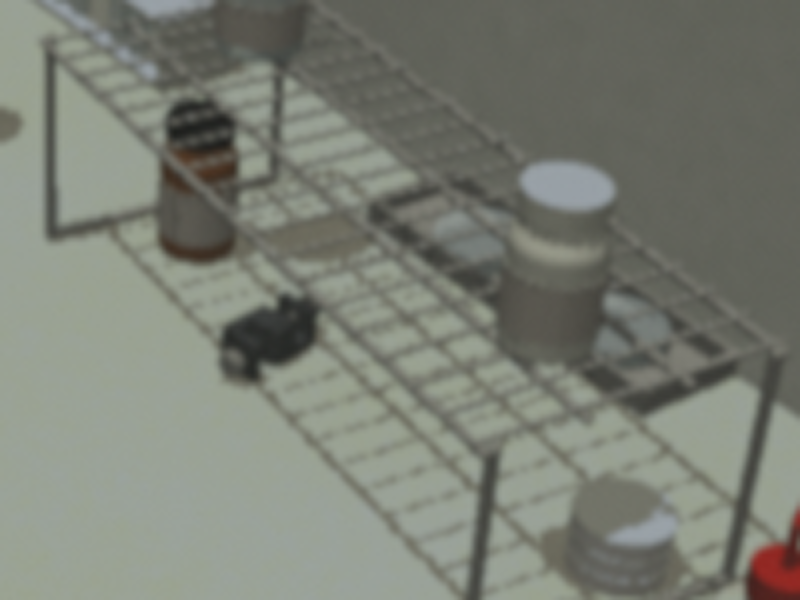

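View pics/a5.png

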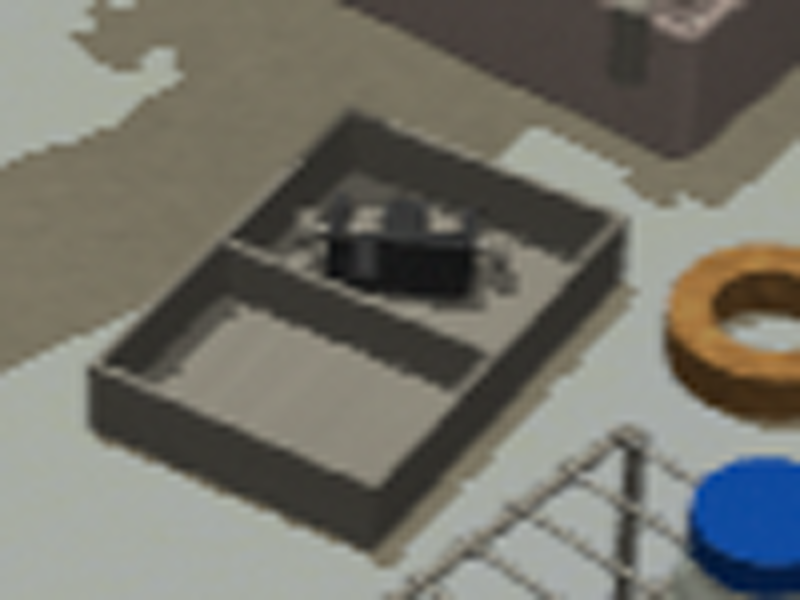

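```bash
python3 - <<'E'
from h import *
np.set_printoptions(precision=4,suppress=True)
S=camera_info("scene");D=camera_info("side")
def c(x,y,k,u,v): return (x+(u+.5)/k-.5,y+(v+.5)/k-.5)
a1=lambda u,v:c(160,300,10,u,v);a2=lambda u,v:c(250,200,4,u,v);a3=lambda u,v:c(320,375,10,u,v);a4=lambda u,v:c(280,180,4,u,v);a5=lambda u,v:c(310,150,8,u,v)
b=tri(S,a1(485,440),D,a3(740,310));t=tri(S,a1(600,275),D,a3(490,140))
print("bend",b,pl(S,*a1(485,440),.005),pl(D,*a3(740,310),.005));print("toe",t,pl(S,*a1(600,275),.005),pl(D,*a3(490,140),.005))
print("dist",np.linalg.norm(b[0]-t[0]))
print("handle back top corners",pl(S,*a1(150,115),.03),pl(S,*a1(103,158),.03),"front",pl(S,*a1(325,240),.03),pl(S,*a1(290,290),.03),"botfront",pl(S,*a1(295,332),.0))
for n,p,q in(("FL",a2(555,18),a4(50,42)),("FR",a2(38,396),a4(490,450)),("BR",a2(243,580),a4(780,350))):
    print(n,tri(S,p,D,q),pl(S,*p,.163),pl(D,*q,.163))
print("FL foot",pl(S,*a2(548,165),0),pl(D,*a4(52,238),0),"FR foot",pl(S,*a2(58,548),0),"BL",pl(S,*a2(765,147),.163),pl(S,*a2(738,288),0))
print("boss",tri(S,a2(448,336),D,a4(270,335)))
for n,p in(("L",(400,333)),("R",(500,348)),("c",(448,336))): print(n,pl(S,*a2(*p),.015))
for n,p in(("L",(235,365)),("R",(312,308)),("c",(270,335))): print(n,pl(D,*a4(*p),.015))
print("amber scene base",pl(S,*a2(592,270),.0),"side",pl(D,*a4(197,245),0))
print("dish side", pl(D,*a4(625,510),.041))
for p in((92,372),(348,110),(628,220),(380,505)): print("tray top",pl(S,*a5(*p),.036))
E
```

```text
bend (array([ 0.5025, -0.3744,  0.0057]), np.float64(0.002349730968601628)) [ 0.5016 -0.3729  0.005 ] [ 0.5028 -0.3753  0.005 ]
toe (array([ 0.4872, -0.3182,  0.0071]), np.float64(0.0016138639873772669)) [ 0.4855 -0.3165  0.005 ] [ 0.4884 -0.3177  0.005 ]
dist 0.05825677262604834
handle back top corners [ 0.3663 -0.368   0.03  ] [ 0.3679 -0.3857  0.03  ] front [ 0.4359 -0.3658  0.03  ] [ 0.4413 -0.3827  0.03  ] botfront [ 0.432  -0.3799  0.    ]
FL (array([0.6447, 0.2333, 0.159 ]), np.float64(0.0036311724341184246)) [0.6458 0.2319 0.163 ] [0.6398 0.2231 0.163 ]
FR (array([ 0.6003, -0.2609,  0.1599]), np.float64(0.00436008487487653)) [ 0.6011 -0.2601  0.163 ] [ 0.5967 -0.2666  0.163 ]
BR (array([ 0.788 , -0.2805,  0.1598]), np.float64(0.0020934101971907784)) [ 0.79   -0.2833  0.163 ] [ 0.7845 -0.282   0.163 ]
FL foot [0.6434 0.2438 0.    ] [0.6483 0.2354 0.    ] FR foot [ 0.5989 -0.2601  0.    ] BL [0.8353 0.2137 0.163 ] [0.8274 0.2277 0.    ]
boss (array([0.6973, 0.0423, 0.0145]), np.float64(0.004062143155621598))
L [0.6679 0.0248 0.015 ]
R [0.7321 0.0588 0.015 ]
c [0.6964 0.0443 0.015 ]
L [0.6571 0.0231 0.015 ]
R [0.7387 0.0497 0.015 ]
c [0.6961 0.0387 0.015 ]
amber scene base [0.7332 0.1744 0.    ] side [0.7315 0.174  0.    ]
dish side [ 0.7416 -0.2356  0.041 ]
tray top [0.3739 0.247  0.036 ]
tray top [0.3485 0.4515 0.036 ]
tray top [0.488  0.4662 0.036 ]
tray top [0.5154 0.2573 0.036 ]
```

```bash
cat >> h.py <<'E'
def plan(x,y,z,yaw,n=8,nt=None):
    """rows (rounded) for straight line from measured pose"""
    s=readout.get_state();p=s["eef_pos"]*1000;y0=s["tcp_rot"][2]
    T=np.array([x,y,z])*1000
    dy=(yaw-y0+180)%360-180
    nt=nt or n
    q=p.copy();a=y0;rows=[]
    for i in range(n):
        tgt=p+(T-p)*(i+1)/n
        d=tgt-q
        M=R.from_euler("xyz",[180,0,a],degrees=True).as_matrix()
        l=np.round(M.T@d); t=round(-dy/nt,1) if i<nt else 0.
        rows.append([float(v) for v in l]+[t]); q=q+M@l; a-=t
    print([[int(v) for v in r[:3]]+[r[3]] for r in rows],"end",q,a,"max",max(np.linalg.norm(r[:3]) for r in rows))
def st():
    s=readout.get_state();print(round(s["t"],2),np.round(s["eef_pos"],4),np.round(s["tcp_rot"],2),np.round(s["qpos"],1),np.round(s["ft_force"],1),round(s["width"],4))
E
python3 -c "
from h import *
plan(.67,-.05,.46,90,16,12)"
```

```text
[[-41, -28, -3, np.float64(6.4)], [-45, -22, -4, np.float64(6.4)], [-46, -18, -3, np.float64(6.4)], [-48, -13, -4, np.float64(6.4)], [-50, -6, -3, np.float64(6.4)], [-49, -2, -4, np.float64(6.4)], [-50, 4, -3, np.float64(6.4)], [-49, 10, -4, np.float64(6.4)], [-47, 15, -3, np.float64(6.4)], [-46, 20, -4, np.float64(6.4)], [-43, 25, -3, np.float64(6.4)], [-40, 30, -4, np.float64(6.4)], [-36, 34, -3, 0.0], [-36, 34, -4, 0.0], [-37, 34, -3, 0.0], [-36, 34, -4, 0.0]] end [669.82692147 -49.99563784 460.1518283 ] 89.63376643831143 max 50.44799302251776
```

Emit:
send_rows(
  rows=[
    [-41,-28,-3,6.4],
    [-45,-22,-4,6.4],
    [-46,-18,-3,6.4],
    [-48,-13,-4,6.4],
    [-50,-6,-3,6.4],
    [-49,-2,-4,6.4],
    [-50,4,-3,6.4],
    [-49,10,-4,6.4],
  ],
  grip=1,
)

```text
t: 1.15
eef_pos: [0.4005, 0.2409, 0.4327]
tcp_rot: [-180.0, -0.0, 115.0]
ft_force: [-0.0, 0.7, -0.8]
width: 0.0855
```

Emit:
send_rows(
  rows=[
    [-47,15,-3,6.4],
    [-46,20,-4,6.4],
    [-43,25,-3,6.4],
    [-40,30,-4,6.4],
    [-36,34,-3,0],
    [-36,34,-4,0],
    [-37,34,-3,0],
    [-36,34,-4,0],
  ],
)

```text
t: 2.15
eef_pos: [0.6707, -0.0514, 0.4604]
tcp_rot: [-180.0, -0.0, 89.6]
ft_force: [0.5, 0.3, 0.3]
width: 0.0856
```

```bash
python3 - <<'E'
from h import *
st();ci=camera_info("wrist");print(ci);cv2.imwrite("pics/w1.png",snapshot("wrist")[:,:,::-1])
for P in((.697,.042,.015),(.6225,-.014,.155)): print(proj(ci,P))
E
```

```text
2.15 [ 0.6707 -0.0514  0.4604] [-179.98   -0.     89.63] [ -4.4  26.   42.2 106.2   0.   86. ] [0.5 0.3 0.3] 0.0856
{'fx': 391.2904189233054, 'fy': 391.2904189233054, 'cx': 316.97427743784, 'cy': 233.33381569206443, 'position': array([0.67158485, 0.02938324, 0.43011688]), 'rotation': array([ 1.61886342e+02,  3.82697247e-02, -3.64372804e-01])}
(np.float64(342.6341423815046), np.float64(91.86743166923327))
(np.float64(247.8128714131771), np.float64(170.72738285370815))
```

View pics/w1.png

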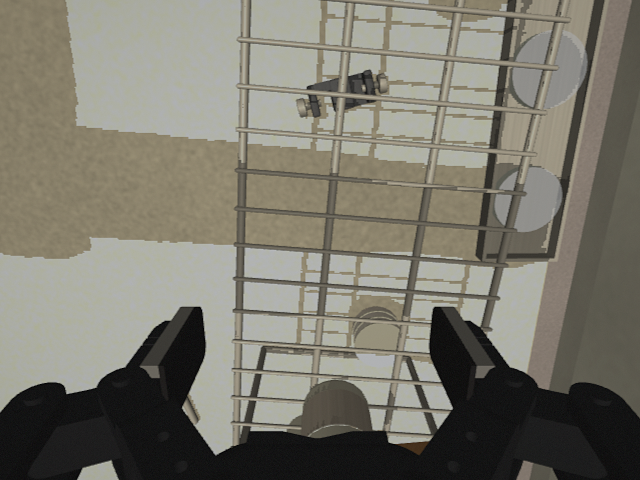

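```bash
python3 - <<'E'
from h import *
crop("pics/w1.png",285,55,120,75,6,"pics/w1c.png")
E
```

```text
(no output)
```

View pics/w1c.png

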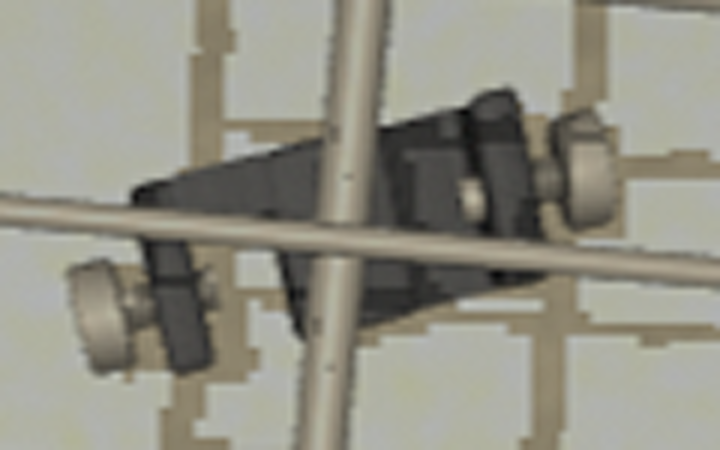

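```bash
python3 - <<'E'
from h import *
np.set_printoptions(precision=4,suppress=True)
ci=camera_info("wrist")
c=lambda u,v:(285+(u+.5)/6-.5,55+(v+.5)/6-.5)
sh=[pl(ci,u,v,.159) for u,v in((244.5,40),(241.5,128),(239.5,210),(236,345))]
print(sh)
f=np.polyfit([p[1] for p in sh],[p[0] for p in sh],1);print("x=",f)
y=np.array([f[0],1,0])/np.hypot(f[0],1);x=np.array([y[1],-y[0],0]);print("yaw",np.degrees(np.arctan2(x[1],x[0])))
O=np.array([.6225,-.014,.155]);O[0]=f[0]*-.014+f[1]
P={"Lscrew":((98,315),.015),"Rscrew":((592,172),.015),"nearbodycornerTL":((135,195),.03),"armtip":((192,372),.025),"armR":((215,360),.025),"bodyslot corner":((300,335),.03),"bodyslot upper":((272,250),.03),"farBR":((545,278),.03),"farTR":((520,92),.03),"screwend":((618,175),.015)}
for k,(q,z) in P.items():
    w=pl(ci,*c(*q),z);print(k,w,"shelf",(w-O)@x,(w-O)@y)
print("jar a base", pl(ci,335,395,.258))
E
```

```text
[array([0.6297, 0.0639, 0.159 ]), array([0.6242, 0.0111, 0.159 ]), array([ 0.6189, -0.0449,  0.159 ]), array([ 0.6083, -0.1557,  0.159 ])]
x= [0.0973 0.6233]
yaw -5.558729497958601
Lscrew [0.6578 0.0233 0.015 ] shelf 0.03208093756038661 0.040550759767939065
Rscrew [0.7393 0.0448 0.015 ] shelf 0.11109176839784009 0.06991642317538758
nearbodycornerTL [0.6647 0.0414 0.03  ] shelf 0.03718433260730147 0.05925545338969799
armtip [0.6735 0.0143 0.025 ] shelf 0.04853136251517361 0.033118295449326034
armR [0.6773 0.0161 0.025 ] shelf 0.05212071737124814 0.035327356905057
bodyslot corner [0.691 0.02  0.03 ] shelf 0.06539032952028152 0.04048765136590882
bodyslot upper [0.6865 0.0329 0.03  ] shelf 0.05962214354189802 0.0529711457974581
farBR [0.7302 0.0283 0.03  ] shelf 0.10357037302097272 0.05259562624750241
farTR [0.7252 0.0559 0.03  ] shelf 0.09597573602819327 0.07959542216734995
screwend [0.7436 0.0443 0.015 ] shelf 0.11540210347063427 0.06983413468625085
jar a base [ 0.6828 -0.1197  0.258 ]
```

The clamp's open jaw slot, about 14 mm wide, faces the robot's right. It runs at about 105° in world, which is parallel to the toe when the hook is at yaw 0, so I'll put the toe in that slot. First I'll go above the hook handle.

```bash
python3 - <<'E'
from h import *
plan(.3745,-.3745,.45,180,14,14)
S=camera_info("scene")
print("bottle base",pl(S,242,388,0),"x")
E
```

```text
[[-23, -21, 1, np.float64(-6.5)], [-20, -24, 0, np.float64(-6.5)], [-18, -26, 1, np.float64(-6.5)], [-15, -27, 0, np.float64(-6.5)], [-11, -29, 1, np.float64(-6.5)], [-8, -31, 0, np.float64(-6.5)], [-5, -31, 1, np.float64(-6.5)], [-1, -31, 0, np.float64(-6.5)], [3, -31, 1, np.float64(-6.5)], [6, -31, 0, np.float64(-6.5)], [9, -29, 1, np.float64(-6.5)], [13, -29, 0, np.float64(-6.5)], [16, -27, 1, np.float64(-6.5)], [19, -25, 0, np.float64(-6.5)]] end [ 374.4970056  -374.87766381  450.35453364] 180.46957184438259 max 32.01562118716424
bottle base [ 0.66454757 -0.40773042  0.        ] x
```

Emit:
send_rows(
  rows=[
    [-23,-21,1,-6.5],
    [-20,-24,0,-6.5],
    [-18,-26,1,-6.5],
    [-15,-27,0,-6.5],
    [-11,-29,1,-6.5],
    [-8,-31,0,-6.5],
    [-5,-31,1,-6.5],
    [-1,-31,0,-6.5],
  ],
)

```text
t: 3.2
eef_pos: [0.4985, -0.2339, 0.4563]
tcp_rot: [-180.0, -0.0, 141.8]
ft_force: [0.2, 0.7, 0.5]
width: 0.0854
```

Emit:
send_rows(
  rows=[
    [3,-31,1,-6.5],
    [6,-31,0,-6.5],
    [9,-29,1,-6.5],
    [13,-29,0,-6.5],
    [16,-27,1,-6.5],
    [19,-25,0,-6],
    [0,0,60,0],
    [0,0,60,0],
  ],
)

```text
t: 4.2
eef_pos: [0.3707, -0.3707, 0.3323]
tcp_rot: [-179.9, 0.1, -179.9]
ft_force: [0.7, -0.0, -0.8]
width: 0.0853
```

```bash
python3 - <<'E'
from h import *
st();ci=camera_info("wrist");cv2.imwrite("pics/w2.png",snapshot("wrist")[:,:,::-1])
for P in((.3925,-.3745,.03),(.5025,-.3744,.01)): print(proj(ci,P))
E
```

```text
4.2 [ 0.3707 -0.3707  0.3323] [-1.7994e+02  6.0000e-02 -1.7993e+02] [-45.    0.5  -2.6  86.8   0.  -45.1] [ 0.7 -0.  -0.8] 0.0853
(np.float64(310.82006420901547), np.float64(248.75577240954973))
(np.float64(311.745050229357), np.float64(358.5376914891287))
```

View pics/w2.png

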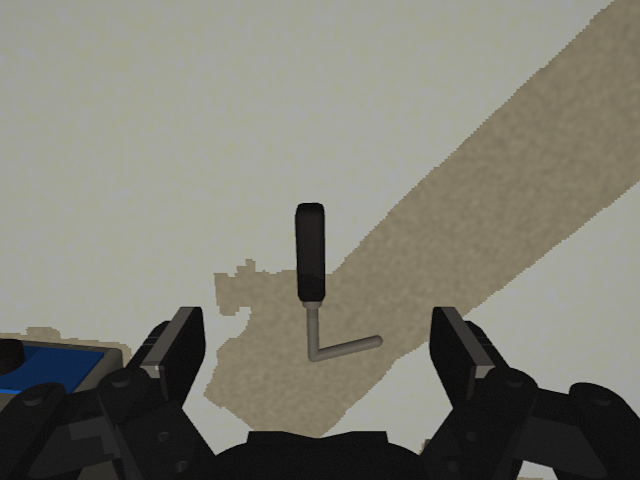

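```bash
python3 - <<'E'
from h import *
np.set_printoptions(precision=4,suppress=True)
ci=camera_info("wrist");st()
for n,q,z in(("back",(310.5,203.5),.03),("front",(312,298),.03),("bend",(313,357),.005),("toe",(379,341),.005),("rodstart",(312,305),.005),("midtop",(310.5,245),.03)): print(n,pl(ci,*q,z))
E
```

```text
4.25 [ 0.3693 -0.369   0.322 ] [ 179.46   -0.54 -179.9 ] [-45.    0.7  -3.5  86.5  -0.  -45.1] [-0.   0.8 -8.8] 0.0855
back [ 0.3511 -0.3697  0.03  ]
front [ 0.4229 -0.3688  0.03  ]
bend [ 0.4914 -0.3682  0.005 ]
toe [ 0.4759 -0.3124  0.005 ]
rodstart [ 0.4419 -0.3689  0.005 ]
midtop [ 0.3813 -0.3698  0.03  ]
```

The arm was still settling, so I'll measure again from a matched reading.

```bash
python3 - <<'E'
from h import *
np.set_printoptions(precision=4,suppress=True)
snapshot("wrist");snapshot("wrist");st()
ci=camera_info("wrist");im=snapshot("wrist");st();cv2.imwrite("pics/w3.png",im[:,:,::-1])
g=im.max(2);m=(g<50).astype(np.uint8);m[305:]=0
n,l,s,c=cv2.connectedComponentsWithStats(m);i=1+np.argmax(s[1:,4]);print(s[i],c[i])
for u,v in((s[i][0]+s[i][2]/2,s[i][1]),(s[i][0]+s[i][2]/2,s[i][1]+s[i][3])): print(pl(ci,u,v,.03),pl(ci,u,v,.015))
print(cv2.minAreaRect(np.argwhere(l==i)[:,::-1].astype(np.float32)))
crop("pics/w3.png",270,190,140,180,3,"pics/w3c.png")
E
```

```text
4.35 [ 0.3704 -0.3696  0.3312] [ 179.74   -0.26 -179.87] [-44.9   0.7  -2.5  87.2  -0.  -45.1] [-0.2 -1.2  1.5] 0.0859
4.4 [ 0.371  -0.3702  0.3346] [ 179.97   -0.03 -179.87] [-44.9   0.6  -2.2  87.2   0.  -45.1] [-0.  -0.4  1.5] 0.0851
[ 292  206   30   99 2701] [306.5946 254.5568]
[ 0.3576 -0.3744  0.03  ] [ 0.3613 -0.3747  0.015 ]
[ 0.4363 -0.3748  0.03  ] [ 0.4443 -0.3752  0.015 ]
((306.3483581542969, 255.02090454101562), (98.21997833251953, 28.263559341430664), 89.27477264404297)
```

View pics/w3c.png

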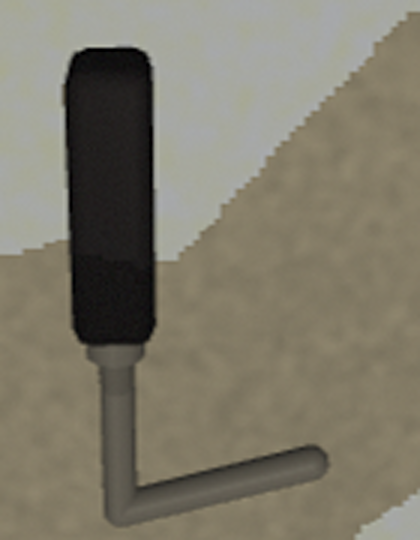

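Emit:
send_rows(
  rows=[
    [0,-4,30,0],
    [0,0,40,0],
    [0,0,40,0],
    [0,0,30,0],
    [0,0,16,0],
    [0,0,0,0],
    [0,0,0,0],
    [0,0,0,0],
  ],
)

```text
t: 5.4
eef_pos: [0.3716, -0.3747, 0.1792]
tcp_rot: [-179.9, 0.1, -179.9]
ft_force: [0.3, 0.3, -0.7]
width: 0.0854
```

Emit:
send_rows(
  rows=[
    [0,0,0,0],
    [0,0,0,0],
    [0,0,0,0],
    [0,0,0,0],
    [0,0,0,0],
    [0,0,0,0],
    [0,0,0,0],
    [0,0,0,0],
  ],
  grip=0,
  newtons=90,
)

```text
t: 6.4
eef_pos: [0.3712, -0.3744, 0.178]
tcp_rot: [-180.0, 0.0, -179.9]
ft_force: [-0.7, 0.3, 5.0]
width: 0.0204
```

Emit:
send_rows(
  rows=[
    [0,0,-20,0],
    [0,10,-20,0],
    [-5,40,0,0],
    [-10,55,0,0],
    [-10,55,0,0],
    [-10,55,0,0],
    [-10,55,0,0],
    [-5,40,0,0],
  ],
)

```text
t: 7.4
eef_pos: [0.4202, -0.0621, 0.2172]
tcp_rot: [180.0, -0.0, -179.8]
ft_force: [0.3, -0.5, -0.9]
width: 0.0204
```

Emit:
send_rows(
  rows=[
    [-5,8,0,0],
    [0,0,0,0],
    [0,0,10,0],
    [0,0,15,0],
    [0,0,10,0],
    [0,0,4,0],
    [0,0,0,0],
    [0,0,0,0],
  ],
)

```text
t: 8.4
eef_pos: [0.4255, -0.0563, 0.1787]
tcp_rot: [-180.0, 0.0, -179.9]
ft_force: [-0.1, 1.1, -1.7]
width: 0.0207
```

```bash
python3 - <<'E'
from h import *
st()
for n in("scene","side"): cv2.imwrite(f"pics/{n}1.png",snapshot(n)[:,:,::-1])
crop("pics/scene1.png",260,220,160,120,5,"pics/b1.png")
crop("pics/side1.png",260,220,160,120,5,"pics/b2.png")
E
```

```text
8.4 [ 0.4255 -0.0563  0.1787] [-1.8000e+02  2.0000e-02 -1.7987e+02] [ -7.5  -9.9 -29.4  70.5   0.   -7.7] [-0.1  1.1 -1.7] 0.0207
```

View pics/b1.png

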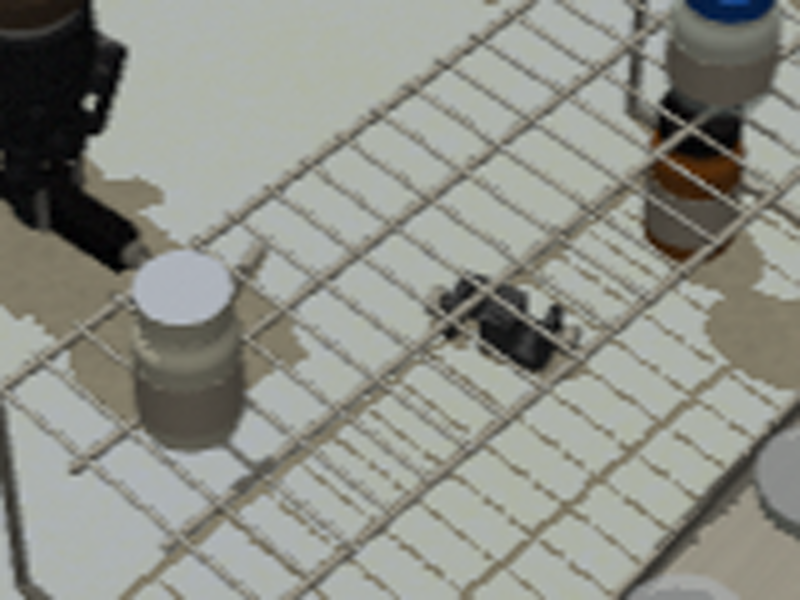

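View pics/b2.png

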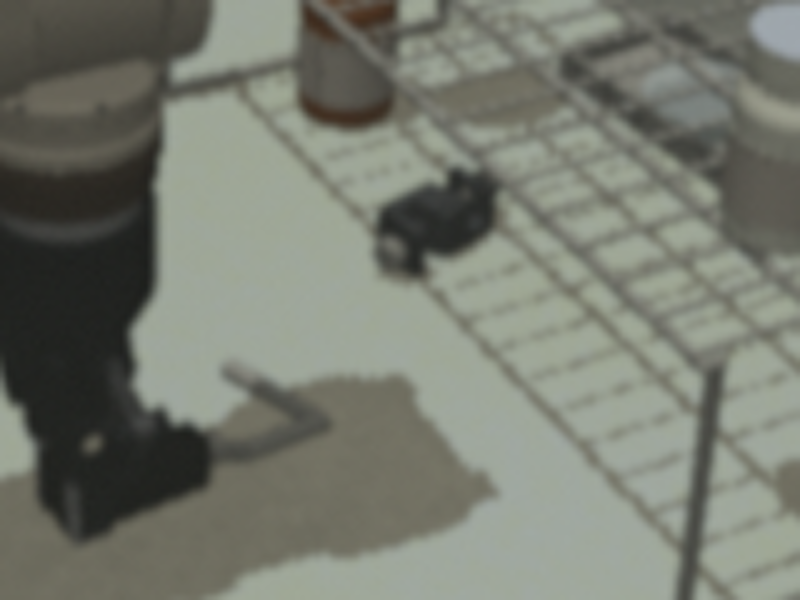

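```bash
python3 - <<'E'
from h import *
np.set_printoptions(precision=4,suppress=True)
D=camera_info("side");S=camera_info("scene")
c=lambda u,v:(260+(u+.5)/5-.5,220+(v+.5)/5-.5)
print("toe",pl(D,*c(235,370),.006),"bend",pl(D,*c(320,424),.006),"toe scene",pl(S,*c(258,248),.006))
for n,q,z in(("screw",(393,250),.015),("armtip bottom",(412,272),.0),("body",(470,215),.015)): print(n,pl(D,*c(*q),z))
for n,q in(("screwL",(436,303)),("screwR",(570,335))): print(n,pl(S,*c(*q),.015))
# predicted clamp features (from wrist) in side
for P in((.6578,.0233,.015),(.7393,.0448,.015),(.539,0,.006)): 
  a=proj(D,P);b=proj(S,P); print(P,(np.array(a)-(260,220))*5,(np.array(b)-(260,220))*5)
E
```

```text
toe [ 0.5442 -0.0039  0.006 ] bend [ 0.5564 -0.0596  0.006 ] toe scene [0.5417 0.001  0.006 ]
screw [0.66  0.028 0.015]
armtip bottom [0.6698 0.0238 0.    ]
body [0.7127 0.0327 0.015 ]
screwL [0.6552 0.0276 0.015 ]
screwR [0.7298 0.0571 0.015 ]
(0.6578, 0.0233, 0.015) [392.8082 253.7901] [432.8633 307.4972]
(0.7393, 0.0448, 0.015) [494.576  187.1827] [568.6415 353.821 ]
(0.539, 0, 0.006) [219.5927 367.269 ] [251.4976 244.7863]
```

Emit:
send_rows(
  rows=[
    [-15,0,0,0],
    [-25,0,0,0],
    [-25,0,0,0],
    [-25,0,0,0],
    [-20,0,0,0],
    [-15,0,0,0],
    [-5,0,0,0],
    [0,0,0,0],
  ],
)

```text
t: 9.5
eef_pos: [0.5556, -0.0559, 0.1784]
tcp_rot: [180.0, -0.0, -179.9]
ft_force: [-0.6, -1.0, -1.3]
width: 0.0203
```

```bash
python3 - <<'E'
from h import *
st()
for n in("scene","side"): cv2.imwrite(f"pics/{n}2.png",snapshot(n)[:,:,::-1])
crop("pics/scene2.png",300,240,100,75,8,"pics/b3.png")
crop("pics/side2.png",300,230,100,75,8,"pics/b4.png")
E
```

```text
9.5 [ 0.5556 -0.0559  0.1784] [ 1.8000e+02 -3.0000e-02 -1.7986e+02] [ -5.7   8.  -11.8  70.2  -0.   -5.9] [-0.6 -1.  -1.3] 0.0203
```

View pics/b3.png

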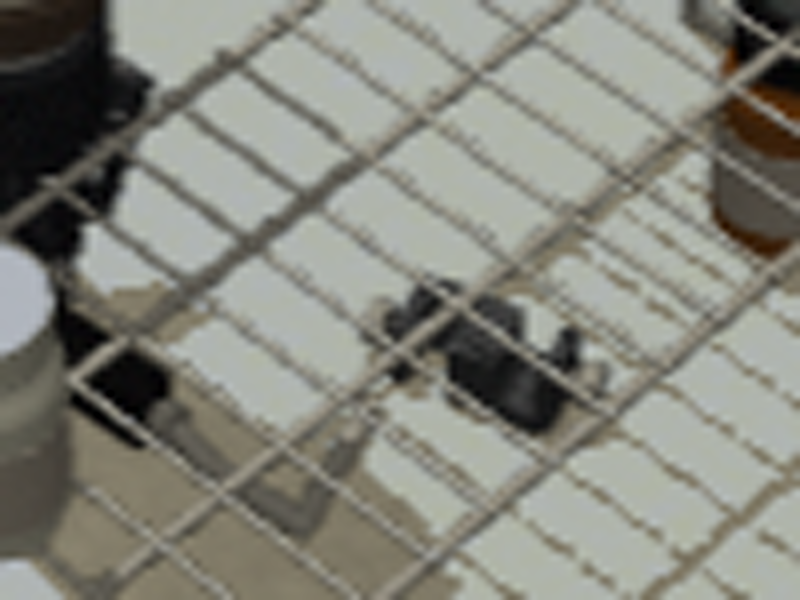

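View pics/b4.png

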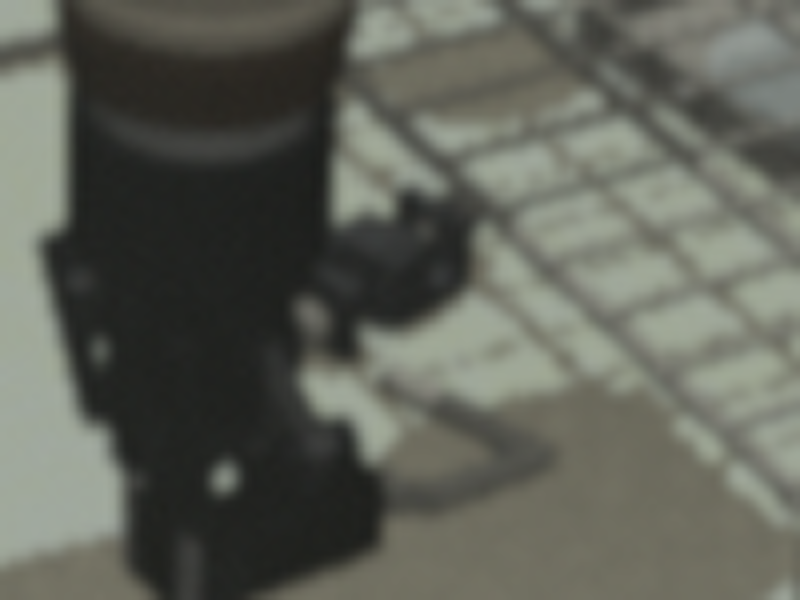

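```bash
python3 - <<'E'
from h import *
np.set_printoptions(precision=1,suppress=True)
D=camera_info("side");S=camera_info("scene")
def show(P): return (np.array(proj(S,P))-(300,240))*8,(np.array(proj(D,P))-(300,230))*8
for n,P in(("toe exp",(.670,-.0005,.006)),("mouth",(.6848,.018,.006)),("deep",(.681,.0325,.006)),("armtipR",(.6777,.0165,.006)),("bodycorner",(.6914,.020,.006)),("armtip top",(.6777,.0165,.03)),("bodycorner top",(.6914,.020,.03))): print(n,*show(P))
E
```

```text
toe exp [357.8 403.8] [381.8 374.7]
mouth [422.1 393.1] [385.1 331.6]
deep [438.4 364.1] [349.2 312.9]
armtipR [403.9 386. ] [370.  340.6]
bodycorner [440.  398.6] [397.9 322.3]
armtip top [405.2 342.4] [373.9 279.3]
bodycorner top [441.6 355.1] [402.  261.2]
```

Emit:
send_rows(
  rows=[
    [-5,0,0,0],
    [-5,2,0,0],
    [-4,4,0,0],
    [0,3,0,0],
    [0,0,0,0],
    [0,0,0,0],
    [0,0,0,0],
    [0,0,0,0],
  ],
)

```text
t: 10.6
eef_pos: [0.5693, -0.047, 0.1787]
tcp_rot: [180.0, 0.0, -179.9]
ft_force: [0.2, -0.4, -1.4]
width: 0.0202
```

```bash
python3 - <<'E'
from h import *
st()
for n in("scene","side"): cv2.imwrite(f"pics/{n}3.png",snapshot(n)[:,:,::-1])
crop("pics/scene3.png",330,260,50,38,16,"pics/b5.png")
crop("pics/side3.png",325,245,50,38,16,"pics/b6.png")
E
```

```text
10.6 [ 0.5693 -0.047   0.1787] [ 180.      0.   -179.87] [-4.7  9.6 -9.9 70.5  0.  -4.8] [ 0.2 -0.4 -1.4] 0.0202
```

View pics/b5.png

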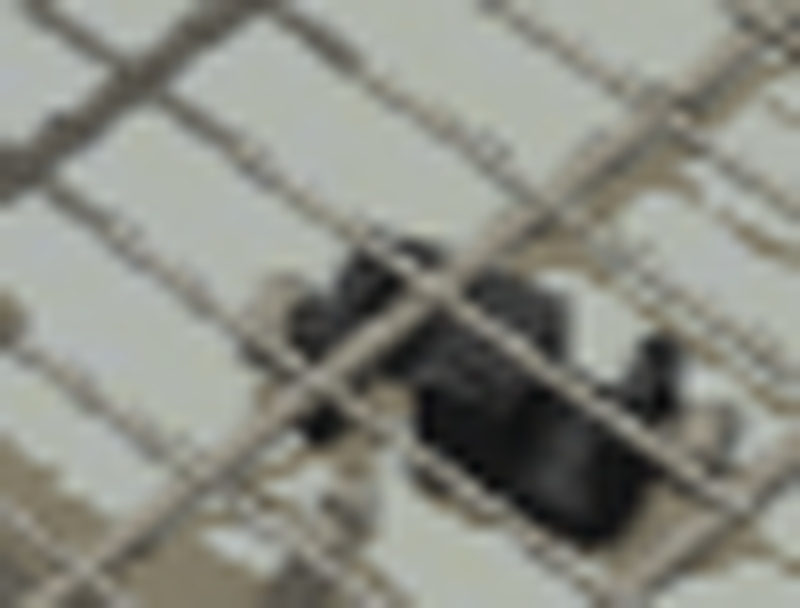

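View pics/b6.png

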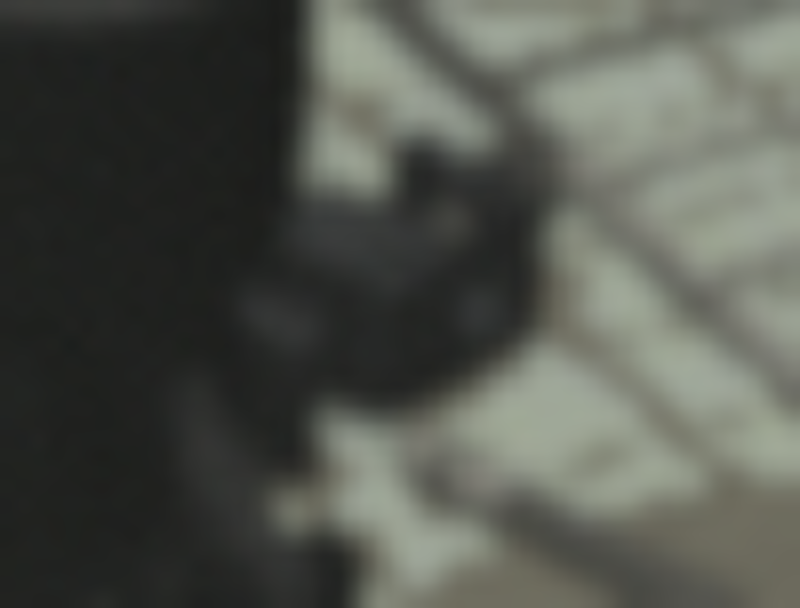

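Emit:
send_rows(
  rows=[
    [1,4,0,0],
    [1,4,0,0],
    [1,4,0,0],
    [1,3,0,0],
    [1,3,0,0],
    [1,3,0,0],
    [0,0,0,0],
    [0,0,0,0],
  ],
)

```text
t: 11.7
eef_pos: [0.5633, -0.0259, 0.1787]
tcp_rot: [-180.0, 0.0, -179.9]
ft_force: [-0.7, 0.4, -1.2]
width: 0.0204
```

```bash
python3 - <<'E'
from h import *
st()
for n in("scene","side"): cv2.imwrite(f"pics/{n}4.png",snapshot(n)[:,:,::-1])
crop("pics/scene4.png",330,260,50,38,16,"pics/b7.png")
crop("pics/side4.png",325,245,50,38,16,"pics/b8.png")
E
```

```text
11.7 [ 0.5633 -0.0259  0.1787] [-179.99    0.   -179.87] [ -2.6   8.7 -11.   70.3  -0.   -2.8] [-0.7  0.4 -1.2] 0.0204
```

View pics/b7.png

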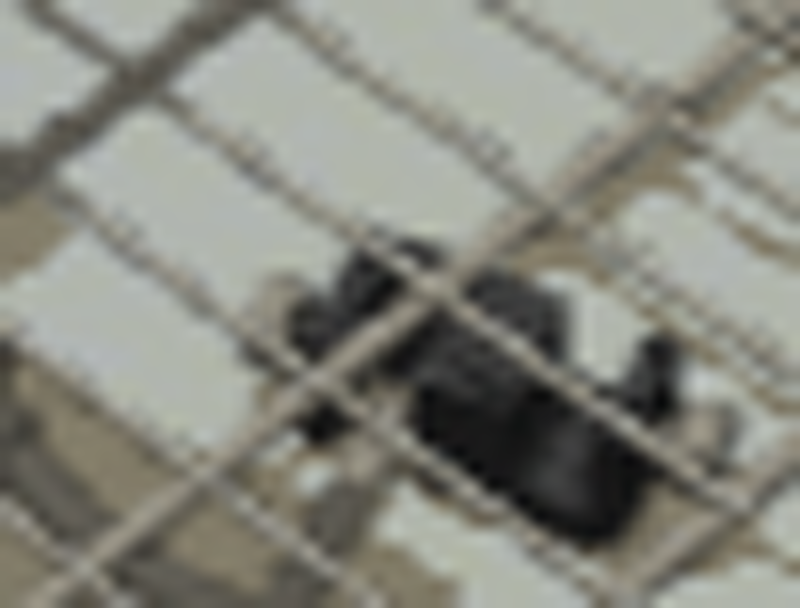

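View pics/b8.png

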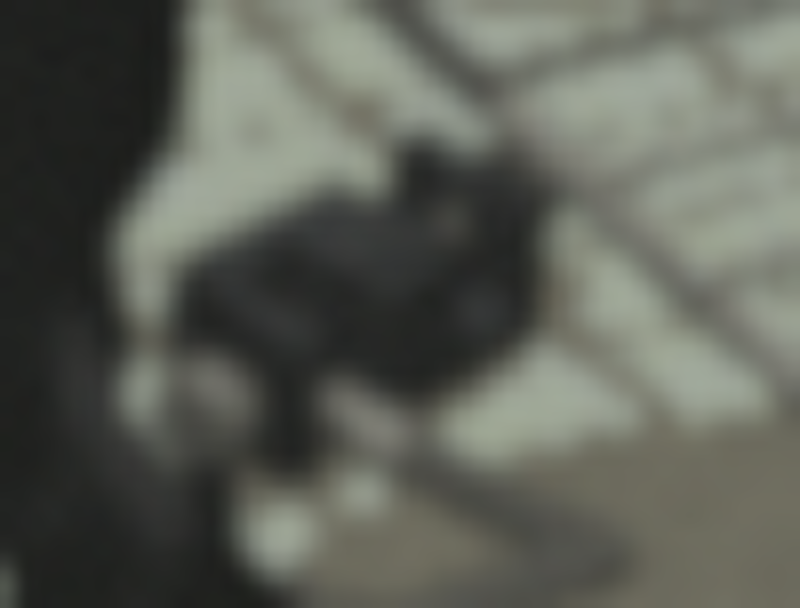

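Both views show the toe entering the slot: the jaw arm at (290,430) is in front of it in the side crop and the body is behind. I'll go a little deeper and then draw.

Emit:
send_rows(
  rows=[
    [1,3,0,0],
    [1,3,0,0],
    [0,2,0,0],
    [5,0,0,0],
    [8,0,0,0],
    [10,0,0,0],
    [10,0,0,0],
    [10,0,0,0],
  ],
)

```text
t: 12.8
eef_pos: [0.5175, -0.018, 0.1788]
tcp_rot: [-180.0, 0.0, -179.9]
ft_force: [1.5, -0.3, -1.4]
width: 0.0206
```

```bash
python3 - <<'E'
from h import *
st()
for n in("scene","side"): cv2.imwrite(f"pics/{n}5.png",snapshot(n)[:,:,::-1])
crop("pics/scene5.png",310,240,80,60,10,"pics/b9.png")
crop("pics/side5.png",300,240,80,60,10,"pics/b10.png")
E
```

```text
12.8 [ 0.5175 -0.018   0.1788] [-1.8000e+02  1.0000e-02 -1.7987e+02] [ -2.    2.5 -17.7  69.8   0.   -2.1] [ 1.5 -0.3 -1.4] 0.0206
```

View pics/b9.png

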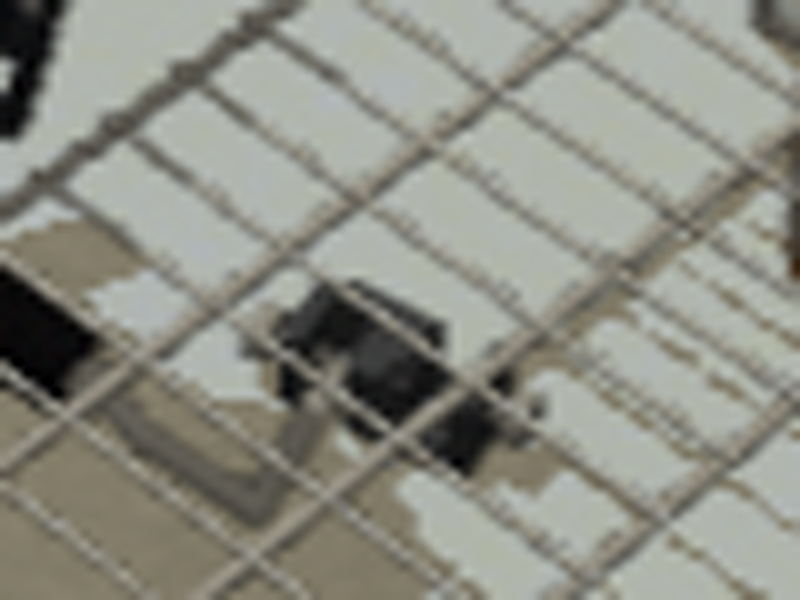

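View pics/b10.png

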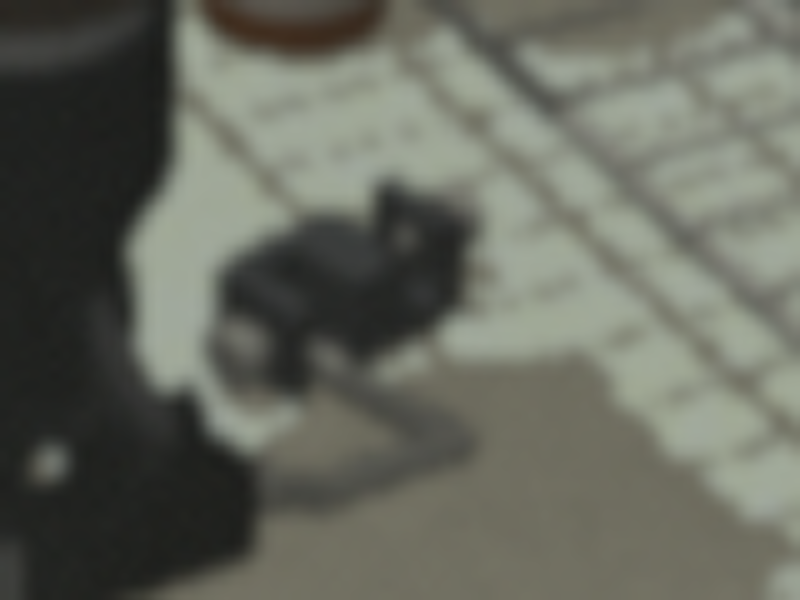

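Emit:
send_rows(
  rows=[
    [10,0,0,0],
    [14,0,0,0],
    [14,0,0,0],
    [14,0,0,0],
    [14,0,0,0],
    [14,0,0,0],
    [14,0,0,0],
    [12,0,0,0],
  ],
)

```text
t: 13.9
eef_pos: [0.4114, -0.0182, 0.1787]
tcp_rot: [-180.0, 0.0, -179.9]
ft_force: [0.7, -0.1, -1.0]
width: 0.0205
```

Emit:
send_rows(
  rows=[
    [10,0,0,0],
    [10,0,0,0],
    [10,0,0,0],
    [8,0,0,0],
    [4,0,0,0],
    [0,0,0,0],
    [0,0,0,0],
    [0,0,0,0],
  ],
)

```text
t: 14.9
eef_pos: [0.3704, -0.0183, 0.1786]
tcp_rot: [-180.0, -0.0, -179.9]
ft_force: [0.6, -0.0, -1.7]
width: 0.0203
```

```bash
python3 - <<'E'
from h import *
st()
for n in("scene","side"): cv2.imwrite(f"pics/{n}6.png",snapshot(n)[:,:,::-1])
crop("pics/scene6.png",200,190,160,120,5,"pics/c1.png")
crop("pics/side6.png",230,220,160,120,5,"pics/c2.png")
E
```

```text
14.9 [ 0.3704 -0.0183  0.1786] [-1.8000e+02 -2.0000e-02 -1.7987e+02] [ -2.8 -18.6 -36.4  72.3  -0.   -3. ] [ 0.6 -0.  -1.7] 0.0203
```

View pics/c1.png

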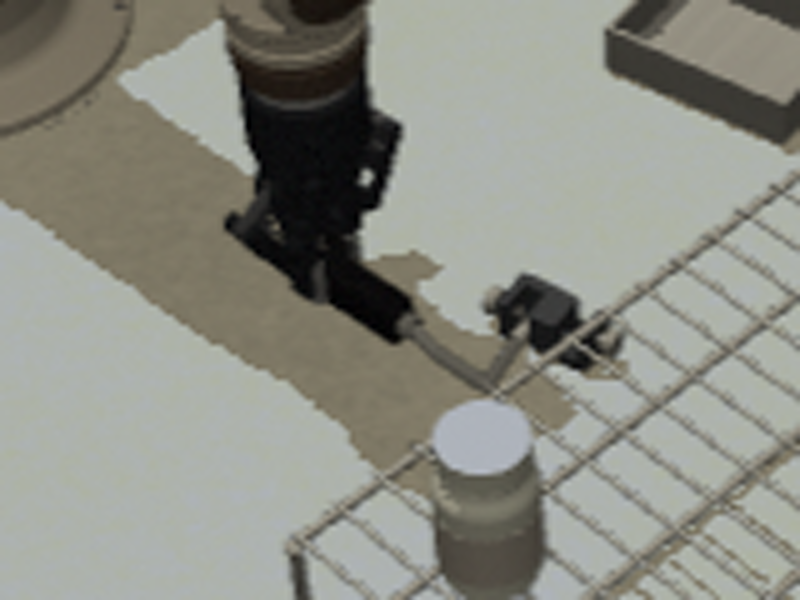

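View pics/c2.png

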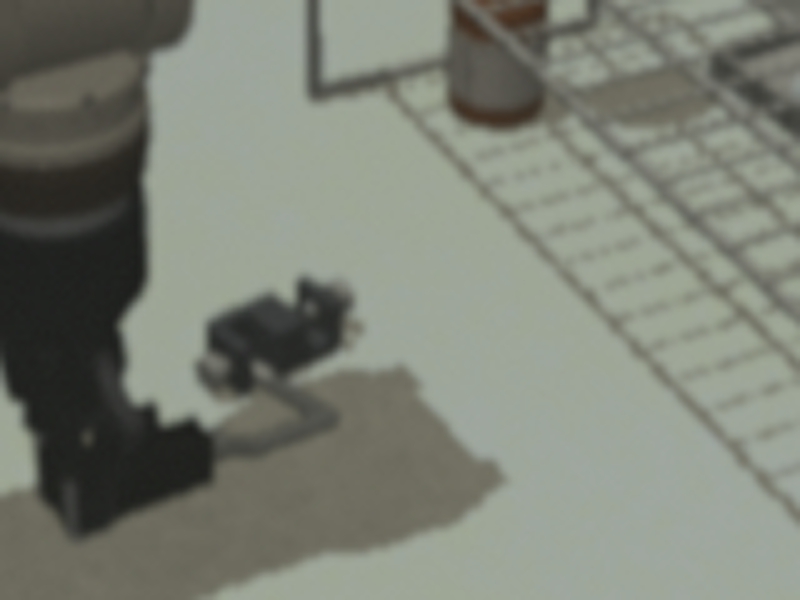

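Emit:
send_rows(
  rows=[
    [-2,0,0,0],
    [-1,-4,0,0],
    [-2,-8,0,0],
    [-3,-12,0,0],
    [-4,-15,0,0],
    [-5,-20,0,0],
    [0,-30,0,0],
    [0,-30,0,0],
  ],
)

```text
t: 16.0
eef_pos: [0.3876, -0.1391, 0.1787]
tcp_rot: [-180.0, 0.0, -179.9]
ft_force: [1.0, -0.3, -1.9]
width: 0.0204
```

Emit:
send_rows(
  rows=[
    [0,-30,0,0],
    [0,-20,0,0],
    [0,-8,0,0],
    [0,0,1,0],
    [0,0,0,0],
    [0,0,0,0],
    [0,0,0,0],
    [0,0,0,0],
  ],
)

```text
t: 17.0
eef_pos: [0.3879, -0.1951, 0.178]
tcp_rot: [-180.0, 0.0, -179.8]
ft_force: [-0.2, 0.6, 4.3]
width: 0.0201
```

Emit:
send_rows(
  rows=[
    [0,0,0,0],
    [0,0,0,0],
    [0,0,0,0],
    [0,0,0,0],
    [0,0,0,0],
    [0,0,0,0],
    [0,0,-10,0],
    [0,0,-30,0],
  ],
  grip=1,
)

```text
t: 18.0
eef_pos: [0.3872, -0.1951, 0.2175]
tcp_rot: [179.9, -0.1, -179.9]
ft_force: [-0.2, -0.2, 0.9]
width: 0.085
```

Emit:
send_rows(
  rows=[
    [0,0,-40,0],
    [0,5,-40,0],
    [0,20,-40,0],
    [0,20,-20,0],
    [0,20,0,0],
    [0,10,0,0],
    [0,0,0,0],
    [0,0,0,0],
  ],
)

```text
t: 19.0
eef_pos: [0.3875, -0.1206, 0.3575]
tcp_rot: [-180.0, -0.0, -179.9]
ft_force: [-0.0, 0.5, -0.5]
width: 0.0851
```

```bash
python3 - <<'E'
from h import *
st()
ci=camera_info("wrist")
for n in("scene","side","wrist"): cv2.imwrite(f"pics/{n}7.png",snapshot(n)[:,:,::-1])
st();print(ci["position"],camera_info("wrist")["position"])
E
```

```text
19.0 [ 0.3875 -0.1206  0.3575] [-1.8000e+02 -2.0000e-02 -1.7987e+02] [-17.3 -15.4 -14.1  91.4  -0.  -17.4] [-0.   0.5 -0.5] 0.0851
19.15 [ 0.3875 -0.1207  0.3575] [ 1.8000e+02 -3.0000e-02 -1.7991e+02] [-17.3 -15.4 -14.1  91.4  -0.  -17.4] [-0.2 -1.1  0.3] 0.0857
[ 0.30832261 -0.11955409  0.32722237] [ 0.30832123 -0.11959631  0.32720553]
```

View pics/scene7.png

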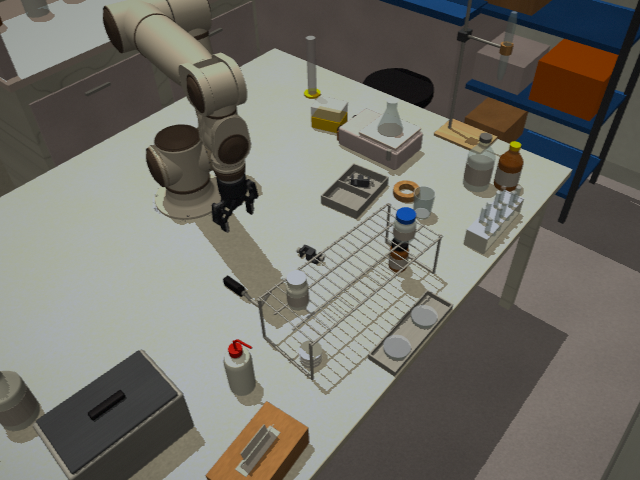

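View pics/side7.png

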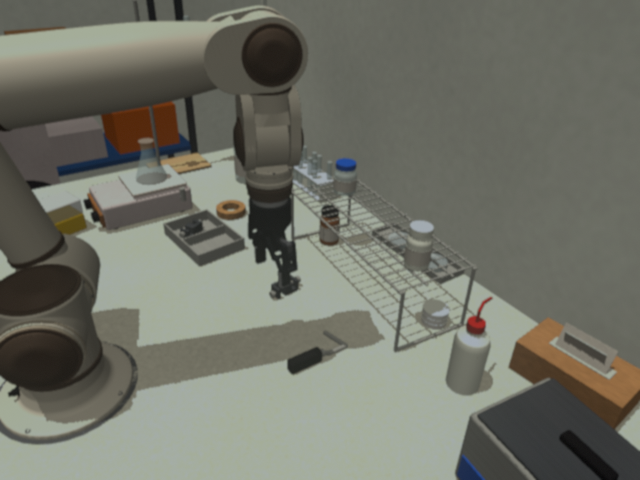

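View pics/wrist7.png

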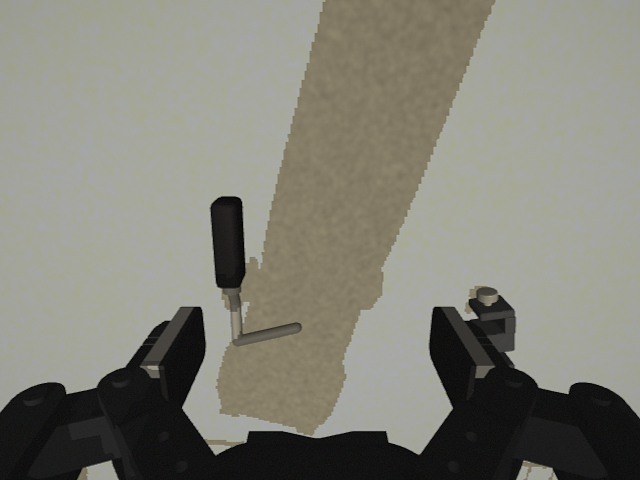

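Emit:
send_rows(
  rows=[
    [-15,12,-4,0],
    [-30,24,-4,0],
    [-40,32,-4,0],
    [-40,32,-4,0],
    [-35,28,-4,0],
    [-25,20,0,0],
    [-10,6,0,0],
    [0,0,0,0],
  ],
)

```text
t: 20.15
eef_pos: [0.5823, 0.0339, 0.3771]
tcp_rot: [-180.0, -0.1, -179.9]
ft_force: [-0.2, -0.2, 0.8]
width: 0.0855
```

```bash
python3 - <<'E'
from h import *
snapshot("wrist");snapshot("wrist")
st()
ci=camera_info("wrist")
cv2.imwrite("pics/wrist8.png",snapshot("wrist")[:,:,::-1])
st();import pickle;pickle.dump(ci,open("ci8.pkl","wb"))
S=camera_info("scene");print(pl(S,311,254,.015))
E
```

```text
20.25 [0.5816 0.0334 0.3778] [-1.7999e+02 -2.0000e-02 -1.7991e+02] [ 3.3  9.  11.5 92.5 -0.   3.2] [-0.6 -0.2  0.1] 0.0854
20.3 [0.5815 0.0333 0.378 ] [-179.99    0.   -179.92] [ 3.3  9.  11.5 92.5 -0.   3.2] [ 0.7  0.1 -0.1] 0.0851
[0.50638598 0.04145433 0.015     ]
```

View pics/wrist8.png

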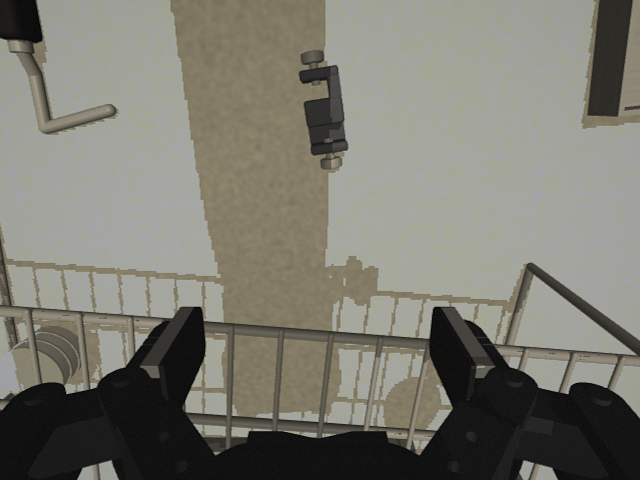

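```bash
python3 - <<'E'
from h import *
import pickle
np.set_printoptions(precision=4,suppress=True)
ci=pickle.load(open("ci8.pkl","rb"))
a=pl(ci,312.5,58,.015);b=pl(ci,331.5,163,.015);print(a,b,(a+b)/2,np.linalg.norm(a-b),np.degrees(np.arctan2(*(b-a)[1::-1])))
# body corners at top z=.03
for q in((301,72),(340,67),(347,148),(312,152),(305,101)): print(pl(ci,*q,.03))
im=cv2.imread("pics/wrist8.png");m=(im.max(2)<75).astype(np.uint8);m[:40]=0;m[175:]=0;m[:,:295]=0;m[:,355:]=0
r=cv2.minAreaRect(np.argwhere(m)[:,::-1].astype(np.float32));print(r,[pl(ci,*p,.03) for p in cv2.boxPoints(r)],pl(ci,*r[0],.02))
# tray corners (scene) to check
for u,v in((588,116),(625,118)): print("tray",pl(ci,u,v,.036))
# predicted pixel check
S=camera_info("scene");print(proj(S,np.append(((a+b)/2)[:2],.015)))
E
```

```text
[0.4668 0.0305 0.015 ] [0.5481 0.0464 0.015 ] [0.5075 0.0385 0.015 ] 0.08286335062994803 11.056911986012448
[0.4781 0.022  0.03  ]
[0.4746 0.0513 0.03  ]
[0.5342 0.0581 0.03  ]
[0.5374 0.0302 0.03  ]
[0.4988 0.0249 0.03  ]
((323.78033447265625, 108.572265625), (114.95523834228516, 38.77458190917969), 81.25383758544922) [array([0.4662, 0.0184, 0.03  ]), array([0.4622, 0.0468, 0.03  ]), array([0.5456, 0.0621, 0.03  ]), array([0.5504, 0.0313, 0.03  ])] [0.5044 0.0395 0.02  ]
tray [0.5093 0.2407 0.036 ]
tray [0.5107 0.2692 0.036 ]
(np.float64(310.6348549949826), np.float64(254.71996576563313))
```

Emit:
send_rows(
  rows=[
    [25,2,0,0],
    [30,2,0,0],
    [19,2,20,-5],
    [0,0,40,-4],
    [0,0,50,0],
    [0,0,45,0],
    [0,0,30,0],
    [0,0,0,0],
  ],
)

```text
t: 21.3
eef_pos: [0.5067, 0.0393, 0.1911]
tcp_rot: [180.0, -0.2, -170.9]
ft_force: [0.5, 0.1, -0.1]
width: 0.0854
```

```bash
python3 - <<'E'
from h import *
snapshot("side");st()
cv2.imwrite("pics/side9.png",snapshot("side")[:,:,::-1]);cv2.imwrite("pics/scene9.png",snapshot("scene")[:,:,::-1]);crop("pics/scene9.png",270,220,80,60,5,"pics/d1.png");crop("pics/side9.png",260,230,80,60,5,"pics/d2.png")
cv2.imwrite("pics/d.png",np.hstack([cv2.imread("pics/d1.png"),cv2.imread("pics/d2.png")]))
E
```

```text
21.35 [0.5076 0.0395 0.193 ] [ 1.8000e+02 -4.0000e-02 -1.7091e+02] [  4.4   0.8 -17.8  71.5  -0.   -4.6] [0.5 0.4 0.5] 0.0853
```

View pics/d.png

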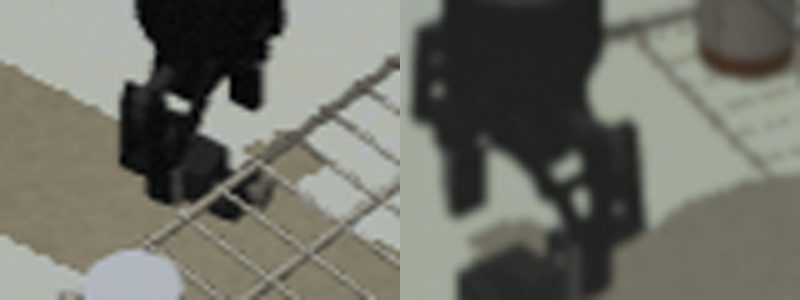

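The fingers straddle the clamp body, so I'll go down the last 16 mm and close.

Emit:
send_rows(
  rows=[
    [0,0,8,0],
    [0,0,8,0],
    [0,0,0,0],
    [0,0,0,0],
    [0,0,0,0],
    [0,0,0,0],
    [0,0,0,0],
    [0,0,0,0],
  ],
)

```text
t: 22.45
eef_pos: [0.5082, 0.04, 0.1767]
tcp_rot: [-180.0, 0.0, -170.9]
ft_force: [0.4, -0.9, 0.4]
width: 0.0855
```

Emit:
send_rows(
  rows=[
    [0,0,0,0],
    [0,0,0,0],
    [0,0,0,0],
    [0,0,0,0],
    [0,0,0,0],
    [0,0,0,0],
    [0,0,0,0],
    [0,0,0,0],
  ],
  grip=0,
  newtons=60,
)

```text
t: 23.45
eef_pos: [0.5083, 0.04, 0.1769]
tcp_rot: [-180.0, 0.0, -170.9]
ft_force: [-0.0, -0.6, 5.4]
width: 0.029
```

Emit:
send_rows(
  rows=[
    [0,0,-10,0],
    [0,0,-20,0],
    [0,0,-25,0],
    [0,0,-25,0],
    [0,0,-20,0],
    [0,0,-10,0],
    [0,0,0,0],
    [0,0,0,0],
  ],
)

```text
t: 24.45
eef_pos: [0.508, 0.04, 0.2857]
tcp_rot: [180.0, -0.1, -170.9]
ft_force: [-0.2, 0.2, -2.6]
width: 0.0288
```

```bash
python3 - <<'E'
from h import *
st()
cv2.imwrite("pics/side10.png",snapshot("side")[:,:,::-1]);cv2.imwrite("pics/scene10.png",snapshot("scene")[:,:,::-1])
cv2.imwrite("pics/e.png",np.hstack([cv2.imread("pics/scene10.png")[130:330,200:500],cv2.imread("pics/side10.png")[150:350,150:450]]))
crop("pics/scene10.png",310,150,100,75,8,"pics/e5.png")
E
```

```text
24.45 [0.508  0.04   0.2857] [ 1.7999e+02 -8.0000e-02 -1.7087e+02] [ 4.5 -1.2 -9.4 81.9  0.  -4.6] [-0.2  0.2 -2.6] 0.0288
```

View pics/e.png

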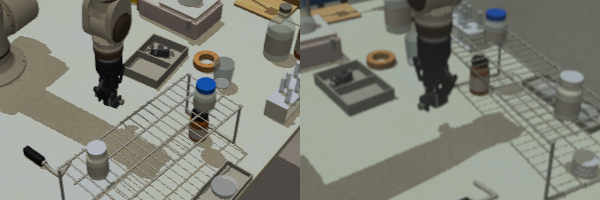

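View pics/e5.png

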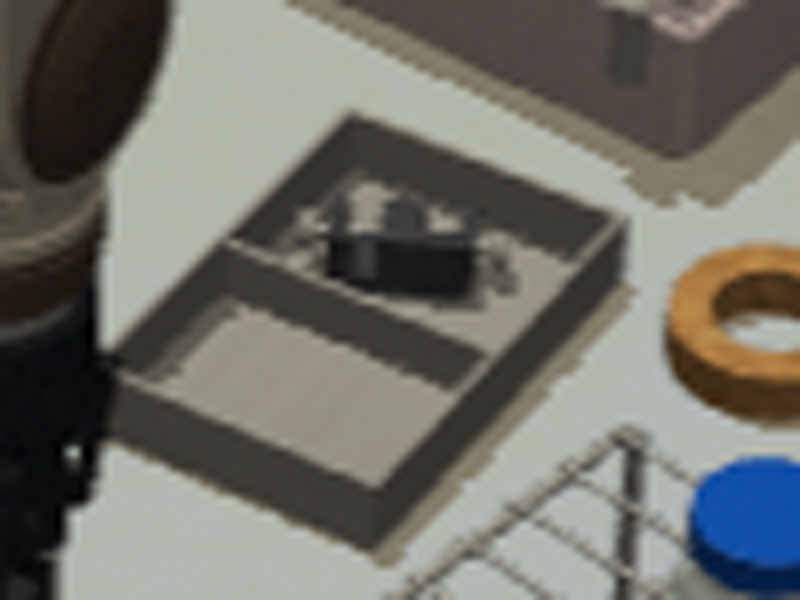

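```bash
python3 - <<'E'
from h import *
D=camera_info("side");S=camera_info("scene")
c=np.array([.4379,.3054]);a=np.radians(7.3);X=np.array([np.cos(a),np.sin(a)]);Y=np.array([-X[1],X[0]])
for n,ci in(("scene10",S),("side10",D)):
    im=cv2.imread(f"pics/{n}.png");im=cv2.resize(im,None,fx=4,fy=4,interpolation=cv2.INTER_CUBIC)
    def dr(h,w,off,z,col):
        q=[np.array(proj(ci,np.append(c+off*Y+sx*h*X+sy*w*Y,z)))*4+1.5 for sx,sy in((1,1),(1,-1),(-1,-1),(-1,1))]
        cv2.polylines(im,[np.int32(q)],True,col,1)
    dr(.066,.0485,0,.004,(0,0,255));dr(.07,.103,.0505,.036,(0,255,0))
    u,v=np.int32(np.array(proj(ci,np.append(c,.004)))*4); cv2.imwrite(f"pics/o_{n}.png",im[max(0,v-250):v+250,max(0,u-350):u+350])
plan(.438,.3055,.286,-172.7,8)
E
```

```text
[[3, 34, 0, np.float64(0.2)], [4, 34, 0, np.float64(0.2)], [3, 34, 0, np.float64(0.2)], [4, 35, 0, np.float64(0.2)], [4, 34, 0, np.float64(0.2)], [4, 34, 0, np.float64(0.2)], [4, 34, 0, np.float64(0.2)], [4, 34, 0, np.float64(0.2)]] end [438.25286399 305.62623776 285.71997432] -172.46731909745117 max 35.22782990761707
```

View pics/o_scene10.png

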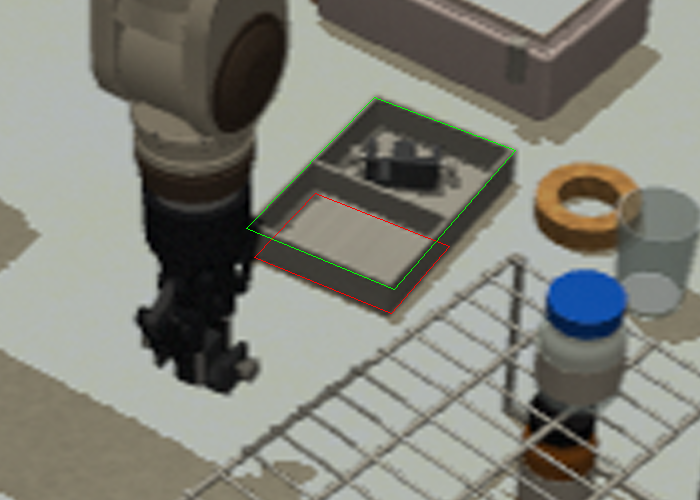

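View pics/o_side10.png

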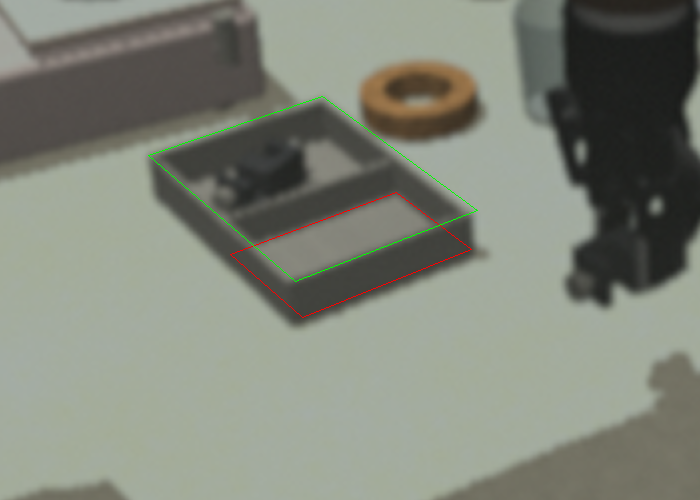

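The tray model lines up with both views to about 2 mm. I'll carry the clamp over, then lower it.

Emit:
send_rows(
  rows=[
    [2,15,0,0],
    [3,30,0,0],
    [4,42,0,0],
    [5,50,0,1],
    [5,50,0,0.5],
    [5,42,0,0],
    [4,30,0,0],
    [2,14,0,0],
  ],
)

```text
t: 25.55
eef_pos: [0.4372, 0.3074, 0.2863]
tcp_rot: [-180.0, -0.0, -172.2]
ft_force: [-0.6, 0.1, -1.0]
width: 0.0287
```

Emit:
send_rows(
  rows=[
    [0,0,0,0],
    [0,0,15,0],
    [0,0,20,0],
    [0,0,15,0],
    [0,0,0,0],
    [0,0,0,0],
    [0,0,0,0],
    [0,0,0,0],
  ],
)

```text
t: 26.55
eef_pos: [0.4384, 0.3057, 0.2372]
tcp_rot: [180.0, 0.0, -172.4]
ft_force: [-1.1, 1.2, -2.4]
width: 0.0288
```

```bash
python3 - <<'E'
from h import *
st()
cv2.imwrite("pics/side11.png",snapshot("side")[:,:,::-1]);cv2.imwrite("pics/scene11.png",snapshot("scene")[:,:,::-1])
crop("pics/side11.png",150,180,120,90,3,"pics/f1.png");crop("pics/scene11.png",300,140,120,90,3,"pics/f2.png")
cv2.imwrite("pics/f.png",np.hstack([cv2.imread("pics/f2.png"),cv2.imread("pics/f1.png")]))
E
```

```text
26.55 [0.4384 0.3057 0.2372] [ 1.7998e+02  4.0000e-02 -1.7237e+02] [ 34.9   2.9 -10.6  76.4   0.   27.3] [-1.1  1.2 -2.4] 0.0288
```

View pics/f.png

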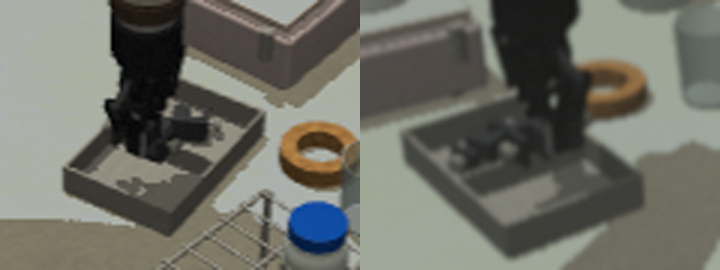

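Emit:
send_rows(
  rows=[
    [0,0,15,0],
    [0,0,15,0],
    [0,0,12,0],
    [0,0,8,0],
    [0,0,4,0],
    [0,0,1,0],
    [0,0,0,0],
    [0,0,0,0],
  ],
)

```text
t: 27.65
eef_pos: [0.4384, 0.3057, 0.1821]
tcp_rot: [180.0, 0.0, -172.4]
ft_force: [-0.0, -0.6, -1.6]
width: 0.0291
```

```bash
python3 - <<'E'
from h import *
st()
cv2.imwrite("pics/side12.png",snapshot("side")[:,:,::-1]);cv2.imwrite("pics/scene12.png",snapshot("scene")[:,:,::-1])
crop("pics/side12.png",150,190,100,75,4,"pics/f1.png");crop("pics/scene12.png",310,150,100,75,4,"pics/f2.png")
cv2.imwrite("pics/g.png",np.hstack([cv2.imread("pics/f2.png"),cv2.imread("pics/f1.png")]))
E
```

```text
27.65 [0.4384 0.3057 0.1821] [ 1.7999e+02  3.0000e-02 -1.7237e+02] [ 34.9   4.6 -15.1  70.3  -0.   27.3] [-0.  -0.6 -1.6] 0.0291
```

View pics/g.png

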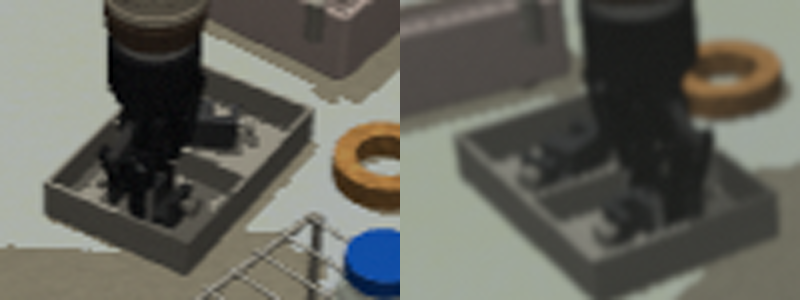

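Emit:
send_rows(
  rows=[
    [0,0,1,0],
    [0,0,0,0],
    [0,0,0,0],
    [0,0,0,0],
    [0,0,0,0],
    [0,0,0,0],
    [0,0,0,0],
    [0,0,0,0],
  ],
)

```text
t: 28.75
eef_pos: [0.4383, 0.3057, 0.1809]
tcp_rot: [180.0, 0.0, -172.4]
ft_force: [-0.4, -1.1, 5.0]
width: 0.0292
```

Emit:
send_rows(
  rows=[
    [0,0,0,0],
    [0,0,0,0],
    [0,0,0,0],
    [0,0,0,0],
    [0,0,0,0],
    [0,0,0,0],
    [0,0,0,0],
    [0,0,0,0],
  ],
  grip=0.6,
)

```text
t: 29.75
eef_pos: [0.4383, 0.3056, 0.1807]
tcp_rot: [180.0, 0.0, -172.4]
ft_force: [-0.8, -0.3, -0.5]
width: 0.0511
```

Emit:
send_rows(
  rows=[
    [0,0,-8,0],
    [0,0,-15,0],
    [0,0,-25,0],
    [0,0,-30,0],
    [0,0,-40,0],
    [0,0,-40,0],
    [0,0,-20,0],
    [0,0,0,0],
  ],
)

```text
t: 30.75
eef_pos: [0.4384, 0.3057, 0.3612]
tcp_rot: [179.9, 0.2, -172.4]
ft_force: [1.0, 0.7, -0.4]
width: 0.0511
```

Emit:
send_rows(
  rows=[
    [20,-20,0,0],
    [20,-40,0,0],
    [20,-40,0,0],
    [10,-40,0,0],
    [0,-20,0,0],
    [0,0,0,0],
    [0,0,0,0],
    [0,0,0,0],
  ],
)

```text
t: 31.75
eef_pos: [0.3901, 0.1384, 0.3584]
tcp_rot: [-180.0, -0.0, -172.3]
ft_force: [0.3, 0.2, -0.9]
width: 0.0512
```

```bash
python3 - <<'E'
from h import *
st()
cv2.imwrite("pics/side13.png",snapshot("side")[:,:,::-1]);cv2.imwrite("pics/scene13.png",snapshot("scene")[:,:,::-1])
crop("pics/scene13.png",310,150,100,75,8,"pics/g2.png")
E
```

```text
31.75 [0.3901 0.1384 0.3584] [-1.8000e+02 -3.0000e-02 -1.7231e+02] [ 19.5 -14.3 -13.1  91.3   0.   11.8] [ 0.3  0.2 -0.9] 0.0512
```

View pics/g2.png

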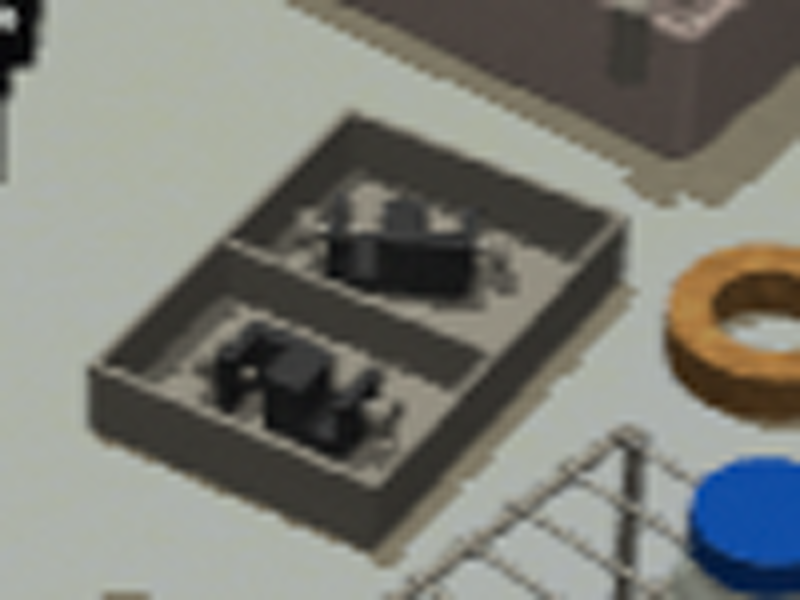

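View pics/side13.png

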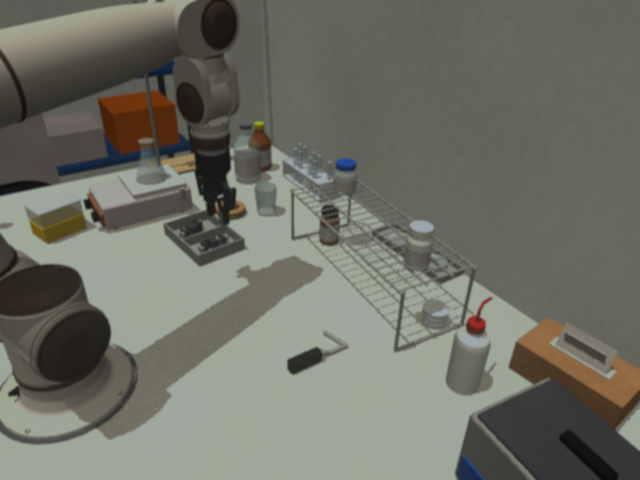

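View pics/scene13.png

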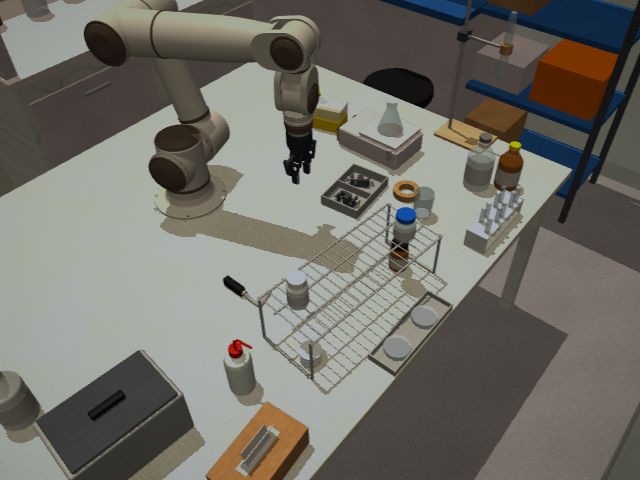

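The fetched clamp lies in the empty half at (347,198) in the scene view. The hook is flat at (240,290), the bystanders look unmoved, and the arm is clear, so I'm handing in.

```bash
python3 -c "
from h import *
S=camera_info('scene');p=pl(S,310+300/8,150+388/8,.019);print(p)
job.hand_in();st()"
```

```text
[0.43726741 0.3076293  0.019     ]
the job is handed in; nothing more can be done
the job is handed in; nothing more can be done
```

The clamp is in the empty half of the tray, the hook lies flat on the bench, and the job was handed in at about 32 s of the 64 s allowed. No verdict was reported.

- **Drawing it out:** I gripped the hook near the back of its handle so the hand stayed in front of the shelf. The toe went into the clamp's open jaw slot, and I drew the clamp about 190 mm along the bench until it was clear of the shelf.
- **Hook and pick-up:** I backed the toe out of the slot, laid the hook down and let go, then gripped the clamp across its width.
- **Placing:** I lowered the clamp until it touched the tray floor. I opened the fingers only part way, so they stayed clear of the tray walls.

**Last checks:**
- **Clamp:** its centre measured (0.437, 0.308), about 2 mm from the middle of the empty half, which I estimated at (0.438, 0.305).
- **Hook:** it looks flat in both fixed views, but I did not measure its final height.
- **Bystanders and arm:** by eye, the other things look unmoved in both pictures. The arm stands clear of everything, and the measured forces stayed small (largest component about 9 N).

**Disagreements:** the wrist camera and the two fixed cameras differed by about 4 mm on the clamp's y position before hooking. I corrected for that by comparing toe and slot within the same pictures. One early wrist picture was taken while the arm was still settling, so I discarded it and measured again.

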